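# Dip the rail-end balls out of the canister, hang the dipper and close up

### The arm

A 7-joint arm with a two-finger parallel gripper is mounted at the origin on the work surface. World frame = base frame: x ahead of the robot, y to its left, z up, the work surface at z = 0. Lengths are in m, angles in rad, forces in N, time in s.
With the tool pointing down it reaches from about 0.425 to 0.925 m from the base axis. Payload 6.8 kg.
Tool frame: the origin (TCP) lies midway between the tips of the shut fingers; the grasp point (between the pads) lies 19 mm behind it; y points along the fingers, z is the direction in which the jaws open and shut, and the axes are right-handed (so a half turn about y gives the same grasp; the last joint's range is limited). The gripper opens to 85 mm and grips with 20 to 120 N. Pads are 22 mm wide; open, the fingers measure 114 mm over their backs; the gripper's body (76 mm by 85 mm) begins 54 mm behind the grasp point. The pads swing forward as they close: fully open they stand 13 mm farther back than shut.
Start: joints at [0.995, 0.477, 0.022, 1.555, -0.011, 1.109, -0.083], TCP at [0.304, -0.602, 0.231] pointing down, gripper open.
Joint ranges: [-2.96, 2.96], [-0.34, 2.1], [-1.41, 1.46], [0.24, 2.44], [-1.37, 4.51], [0.17, 1.92], [-2.96, 2.96]. Speed limits (rad/s): [2.39, 2.39, 3.14, 3.14, 3.14, 3.14, 3.14].

### API

Orientations are given as a rotation vector (axis times angle).
In Python, from bench import r gives the robot as it stands.
- The arm moves only by the tool send_rows, never from a script. Its argument "rows" is text: rows parted by semicolons, each of 6 numbers parted by spaces: the shift along the world's x, y, z in m, then the turn, a rotation vector about the world's x, y, z in rad. A call has 1 to 20 rows; each row shifts and turns the commanded pose from where the row before left it; what a row does not reach is not made up. A row lasts 1/10 s, in which the tool goes at most 50 mm and 8.59 degrees, less where a joint would pass 70% of its speed; a pose out of reach is approached as far as the arm can. A call is refused whole if a number of a shift passes 0.05 or a number of a turn 0.15, either way. A call with a gripper value outside its range is refused whole. "grip" is the finger opening in m, from 0 to 0.0854, set as the call begins (left out, the last holds). The fingers move at their own pace and stop on an object; "grip_force" is the grip in N (left out, the last holds). Time passes only in rows, so rows that do not move let the fingers close. It gives the time, the measured TCP pose, the force and the opening at its end, in the units of the state.
- r.get_obs(): the state, without advancing time (a new reading comes with each control period).
- r.grab_frame(name): name is "side" or "top" or "wrist"; returns a dict with "pixels" (400x640x3 uint8, red, green, blue), "intrinsics" (3x3 intrinsics, pixels), "position" and "orientation" of the camera in the world. Camera axes: x right, y up, looking along -z (the intrinsics and any distortion apply to the point x, -y, -z); pixel columns grow to the right and rows downward; lengths in m; the calibration is good to about 2 mm. A picture is of the moment at which its call begins. There is no depth.
- r.hand_in(): hands the job in, once; it reports no verdict.
The state is a dict: "clock": time; "joints": joint angles; "qvel": joint speeds; "tau": joint torques, N m; "tcp_pos": TCP position; "orientation": TCP orientation; "contact_force": force on the tool from outside, world axes, zero at the start; "moment": the same for the moment, N m; "grip_width": finger opening in m.
Only numpy, scipy, OpenCV 4.12 (cv2) and the standard library are available. Lean on these libraries where they do the work, as an engineer would, in place of code of your own. Each camera call takes 0.05 s, during which the arm holds its last target.

### The job

Take the lid off the canister and lay it on the table, then use the dipper scoop to fetch every steel ball out of the narrow-mouthed canister and empty them all into the kit tray. Finish with the scoop hanging still by its eye on the hook and the lid back on the canister, properly seated. Leave the brackets, magnet, nozzle and collar where they are.

Things in the scene. Friction and masses are not known exactly. Their poses are not given: they have to be found in the camera images.
- canister: round aluminium canister, fixed. Body 180 mm outside, 172 inside diameter, up to 72 mm high; then a shoulder narrows to a neck 131 outside, 121 inside diameter, rim 100 mm above the table; walls 4 to 5 mm; foot disc 196 dia, 6 high. Its floor slopes (canister_low). Origin: on its axis at table height, z up; -x is its front, facing the robot within 0.3 rad of straight
- canister_low (a point): lowest point of the sloping floor inside, (-86, 0, 8) mm in the canister's frame, at the front wall. The floor rises at 2 degrees from here towards +x (11 mm above the table on the axis), level along y. Balls roll to the front wall, under the shoulder; some stop up to 65 mm to either side
- canister_mouth (a point): centre of the canister's mouth, at rim height, 100 mm above the table; axes as the canister's
- lid: loose aluminium lid, on the canister at the start: disc 136 mm diameter, 6 thick; below it a plug 104 diameter, 8 deep, that goes into the mouth; a knob on top. Height 46, 0.18 to 0.29 kg. Origin: centre of the plug's underside, z up; 92 mm above the table when seated, 0 when laid on the table
- lid_knob (a point): middle of the lid's round black knob, 28 mm diameter, on the lid's axis 35 mm above its origin (knob from 24 to 46 mm)
- scoop: loose steel dipper scoop, 0.19 to 0.26 kg, weight mostly in the blade, standing on it at the start. Blade: flat floor 80 long (x -40 to 40), 70 wide (y), 2.5 thick (1.6 at the front edge); side walls 27 high along its back 52 mm (x -12 to 40); back wall 29 high at x = 40; front at x = -40 open. Origin: centre of the blade's underside; -x open front, +x handle side, z up
- scoop_lip (a point): middle of the scoop's open front edge, at (-40, 0, 1) mm in the scoop's frame
- scoop_grip (a point): best grip on the handle, across its width (y), at (75.6, 0, 114.4) mm in the scoop's frame. The handle, a bar 16 mm wide (y) and 8 thick, rises from the top of the back wall (38, 0, 20) at 80 degrees for 70 mm to a bend at (50, 0, 89); from there it leans back (+x) at 45 degrees for 72 mm and ends in the eye; this is the middle of that leaning part
- scoop_eye (a point): centre of the eye at the end of the handle, at (118.1, 0, 156.8) mm in the scoop's frame: a closed loop of 7 mm round bar in the plane of the leaning bar and y; opening 35 mm wide (y), 44 mm along the handle; middle of its end bar at (135, 0, 173.8) mm
- hook: fixed grey post 302 mm high, 25 mm square, on a foot plate, with a round steel prong 10 mm thick on its -x side, facing the robot within 0.2 rad of straight. The prong's centre line runs from (0, 0, 280) to its low point (-75, 0, 275) mm, then turns up to end at (-88, 0, 290). Origin: at table height below the post's front face, z up
- hook_seat (a point): top of the prong just behind the upturned tip, (-68, 0, 280) mm in the hook's frame, where a hung eye comes to rest; axes as the hook's
- hook_tip (a point): topmost point of the prong's upturned tip, (-88, 0, 295) mm in the hook's frame
- tray: loose open steel kit tray, 160 mm (x) by 130 mm (y) by 45 mm high, wall 4 mm, 0.7 kg. Origin: centre of its underside, z up
- ball0: hollow steel rail-end ball, 28 mm diameter, 40 g, in the canister at the start (absent in some runs). Origin: its centre
- ball1: hollow steel rail-end ball, 28 mm diameter, 40 g, in the canister at the start (absent in some runs). Origin: its centre
- ball2: hollow steel rail-end ball, 28 mm diameter, 40 g, in the canister at the start (absent in some runs). Origin: its centre
- ball3: hollow steel rail-end ball, 28 mm diameter, 40 g, in the canister at the start (absent in some runs). Origin: its centre
- ball4: hollow steel rail-end ball, 28 mm diameter, 40 g, in the canister at the start (absent in some runs). Origin: its centre
- bracket0: bystander: zinc-plated right-angle bracket, 80 by 50 mm foot, 86 mm high. Origin under the foot's centre
- bracket1: bystander: a second bracket of the same size
- magnet: bystander: squat blue weld magnet, 70 by 70 mm, 40 mm high. Origin under its centre
- nozzle: bystander: copper nozzle cone, 42 mm diameter, 68 mm high. Origin under its centre
- collar: bystander: knurled brass stop collar, 52 mm diameter, 30 mm high. Origin under its centre
Mind the look-alikes: they are no part of the job. Leave any orange look-alike of the scoop alone.

How it is judged:
On the way, in this order (a step that is already met when the one before it is completed fails the run):
1. the lid is off the canister and lies on the table (horizontal distance between lid and canister above 0.13 m and height (world z) of lid below 0.02 m), for 0.2 s.
2. a ball has been lifted out of the canister in the scoop (((x of ball0 in the frame of scoop between -0.045 and 0.045 m and y of ball0 in the frame of scoop between -0.04 and 0.04 m and z of ball0 in the frame of scoop between 0 and 0.05 m and height (world z) of ball0 above 0.125 m) or (x of ball1 in the frame of scoop between -0.045 and 0.045 m and y of ball1 in the frame of scoop between -0.04 and 0.04 m and z of ball1 in the frame of scoop between 0 and 0.05 m and height (world z) of ball1 above 0.125 m) or (x of ball2 in the frame of scoop between -0.045 and 0.045 m and y of ball2 in the frame of scoop between -0.04 and 0.04 m and z of ball2 in the frame of scoop between 0 and 0.05 m and height (world z) of ball2 above 0.125 m) or (x of ball3 in the frame of scoop between -0.045 and 0.045 m and y of ball3 in the frame of scoop between -0.04 and 0.04 m and z of ball3 in the frame of scoop between 0 and 0.05 m and height (world z) of ball3 above 0.125 m) or (x of ball4 in the frame of scoop between -0.045 and 0.045 m and y of ball4 in the frame of scoop between -0.04 and 0.04 m and z of ball4 in the frame of scoop between 0 and 0.05 m and height (world z) of ball4 above 0.125 m))), for 0.2 s.
3. every ball is in the tray (x of ball0 in the frame of tray between -0.08 and 0.08 m and y of ball0 in the frame of tray between -0.065 and 0.065 m and z of ball0 in the frame of tray between 0 and 0.045 m and x of ball1 in the frame of tray between -0.08 and 0.08 m and y of ball1 in the frame of tray between -0.065 and 0.065 m and z of ball1 in the frame of tray between 0 and 0.045 m and x of ball2 in the frame of tray between -0.08 and 0.08 m and y of ball2 in the frame of tray between -0.065 and 0.065 m and z of ball2 in the frame of tray between 0 and 0.045 m and x of ball3 in the frame of tray between -0.08 and 0.08 m and y of ball3 in the frame of tray between -0.065 and 0.065 m and z of ball3 in the frame of tray between 0 and 0.045 m and x of ball4 in the frame of tray between -0.08 and 0.08 m and y of ball4 in the frame of tray between -0.065 and 0.065 m and z of ball4 in the frame of tray between 0 and 0.045 m), for 0.2 s.
At the end, for the whole second after the job is handed in: Every ball lies inside the tray; the scoop hangs still with its eye on the hook's prong; the lid is seated level on the canister's mouth (within 12 mm of centred, plug in the mouth), at rest (all of step 3 and x of scoop_eye in the frame of hook between -0.095 and -0.005 m and y of scoop_eye in the frame of hook between -0.025 and 0.025 m and z of scoop_eye in the frame of hook between 0.235 and 0.29 m and contact force between scoop and hook above 0.8 N and linear speed of scoop below 0.06 m/s and angular speed of scoop below 0.5 rad/s and horizontal distance between lid and canister_mouth below 0.012 m and z of lid in the frame of canister between 0.087 and 0.098 m and angle between lid's own z axis and vertical below 0.06 rad and linear speed of lid below 0.03 m/s); the robot touches nothing.
It fails at once if the bracket0 is moved more than 30 mm (distance of bracket0 from where it was at the start of the episode above 0.03 m).
It fails at once if the bracket1 is moved more than 30 mm (distance of bracket1 from where it was at the start of the episode above 0.03 m).
It fails at once if the magnet is moved more than 30 mm (distance of magnet from where it was at the start of the episode above 0.03 m).
It fails at once if the nozzle is moved more than 30 mm (distance of nozzle from where it was at the start of the episode above 0.03 m).
It fails at once if the collar is moved more than 30 mm (distance of collar from where it was at the start of the episode above 0.03 m).
Of ball0, ball1, ball2, ball3, ball4 only 3 to 5 are there at a start; the rules pass over those that are not, and their reading is None.
At some moment in a run one of tray, lid may be knocked a few centimetres aside while the robot is not near it.
It also fails if it takes over 210 s, if anything falls off the work surface, if the arm or the gripper's body presses on something with over 40 N, if the wrist force passes 120 N, or if a joint passes its speed limit or range.

## Working session

There is one attempt and no reset: what is moved stays moved. The work goes in short steps, Python scripts to look and compute and a tool call to move; the robot and the scene stay as the last step left them, time stands still between calls to the robot, and variables do not carry over. Pictures are saved under pics/ and viewed, and the job is handed in when it is done.

Besides the shell and the picture viewer there is one more tool, called after "Call:" by a JSON object that holds its "op" and its "data", one argument or row to a line. send_rows: Moves the arm, as the interface text tells. Its arguments: {"type":"object","properties":{"rows":{"type":"string"},"grip":{"type":"number"},"grip_force":{"type":"number"}},"required":["rows"]}

```bash
ls; mkdir -p pics; cat > h.py <<'E'
import numpy as np,cv2
from scipy.spatial.transform import Rotation as R
from bench import r
def snap(n,f):
    d=r.grab_frame(n); cv2.imwrite('pics/'+f,cv2.cvtColor(np.array(d['pixels']),cv2.COLOR_RGB2BGR)); return d
E
python3 - <<'E'
from h import *
import pickle
o=r.get_obs();print({k:np.round(v,4) for k,v in o.items()})
D={}
for n in ['side','top','wrist']:
    d=snap(n,n+'0.png'); D[n]=d; print(n,{k:v for k,v in d.items() if k!='pixels'})
pickle.dump(D,open('d0.pkl','wb'))
E
```

```text
pics
{'clock': np.float64(0.0), 'joints': array([ 0.9949,  0.4778,  0.0223,  1.5565, -0.0115,  1.1093, -0.0831]), 'qvel': array([-0.0004, -0.0007, -0.0009, -0.    ,  0.0003,  0.0002, -0.0007]), 'tau': array([-4.00000e-04, -5.96448e+01,  1.60790e+00, -2.81201e+01,
        1.25000e-02,  9.30000e-03, -0.00000e+00]), 'tcp_pos': array([ 0.3041, -0.6019,  0.2303]), 'orientation': array([-0.4679,  1.963 , -1.9594]), 'contact_force': array([-0.5863, -0.055 , -0.3064]), 'moment': array([-0.0364, -0.0242,  0.02  ]), 'grip_width': np.float64(0.0853)}
side {'intrinsics': array([[374.0779946 ,   0.        , 320.31806714],
       [  0.        , 374.0779946 , 197.20095792],
       [  0.        ,   0.        ,   1.        ]]), 'position': array([0.43713162, 0.8438713 , 0.80608119]), 'orientation': array([ 0.10309004, -1.30379155, -2.71612334])}
top {'intrinsics': array([[423.71808634,   0.        , 322.98667294],
       [  0.        , 423.71808634, 201.15963517],
       [  0.        ,   0.        ,   1.        ]]), 'position': array([0.46365599, 0.0476433 , 1.52876122]), 'orientation': array([ 0.04513452, -0.03510152, -1.58358327])}
wrist {'intrinsics': array([[359.07564782,   0.        , 321.89347187],
       [  0.        , 359.07564782, 201.88150166],
       [  0.        ,   0.        ,   1.        ]]), 'position': array([ 0.36357385, -0.57226152,  0.37275916]), 'orientation': array([-0.23837825,  0.14998209, -1.09634231])}
```

View pics/side0.png

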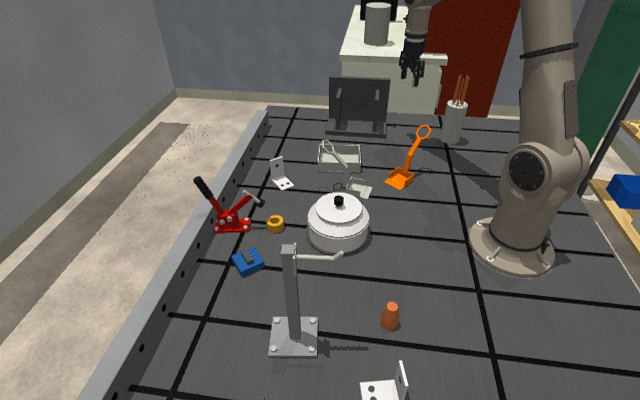

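View pics/top0.png

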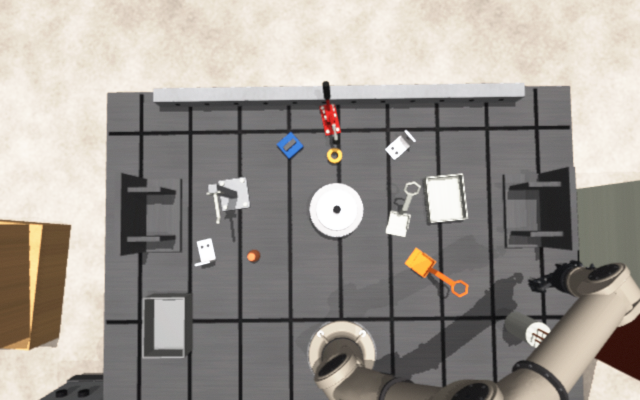

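View pics/wrist0.png

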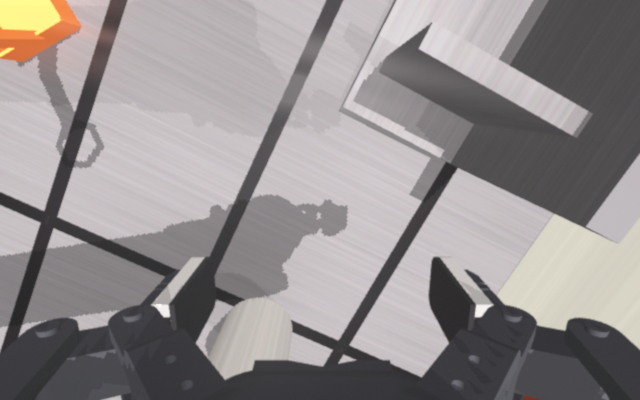

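```bash
cat >> h.py <<'E'
def ray(d,u,v):
    K=d['intrinsics'];p=np.array([(u-K[0,2])/K[0,0],-(v-K[1,2])/K[1,1],-1.0])
    return np.array(d['position']),R.from_rotvec(d['orientation']).apply(p)
def onz(d,u,v,z):
    c,q=ray(d,u,v); return c+q*(z-c[2])/q[2]
def proj(d,P):
    K=d['intrinsics'];p=R.from_rotvec(d['orientation']).inv().apply(np.array(P)-d['position'])
    return np.stack([K[0,2]-K[0,0]*p[...,0]/p[...,2],K[1,2]+K[1,1]*p[...,1]/p[...,2]],-1)
def crop(d,x0,y0,x1,y1,s,f):
    im=cv2.cvtColor(np.array(d['pixels']),cv2.COLOR_RGB2BGR)[y0:y1,x0:x1]
    cv2.imwrite('pics/'+f,cv2.resize(im,None,fx=s,fy=s,interpolation=cv2.INTER_CUBIC))
E
python3 - <<'E'
from h import *
import pickle
D=pickle.load(open('d0.pkl','rb'))
crop(D['top'],380,165,480,240,8,'c1.png')
crop(D['top'],190,165,270,240,8,'c2.png')
crop(D['side'],260,180,380,270,6,'c3.png')
crop(D['side'],300,130,400,205,8,'c4.png')
E
```

```text
(no output)
```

View pics/c1.png

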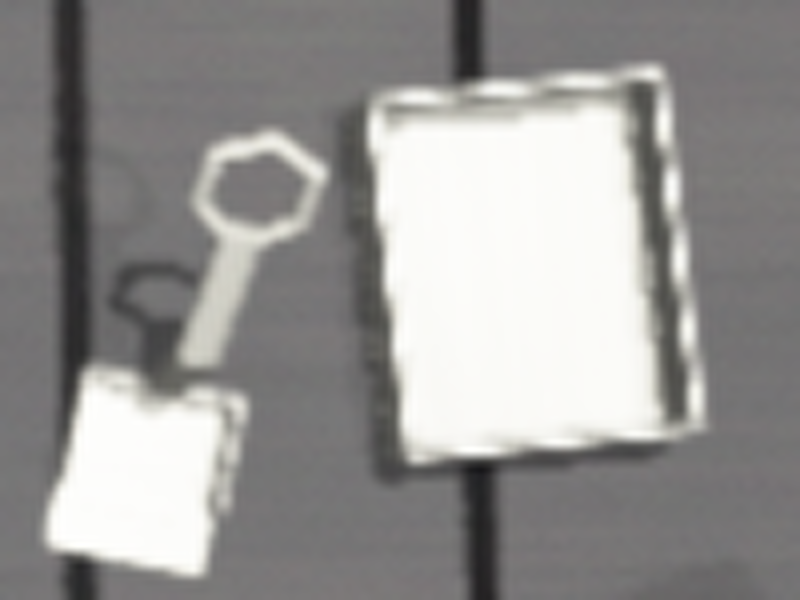

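View pics/c2.png

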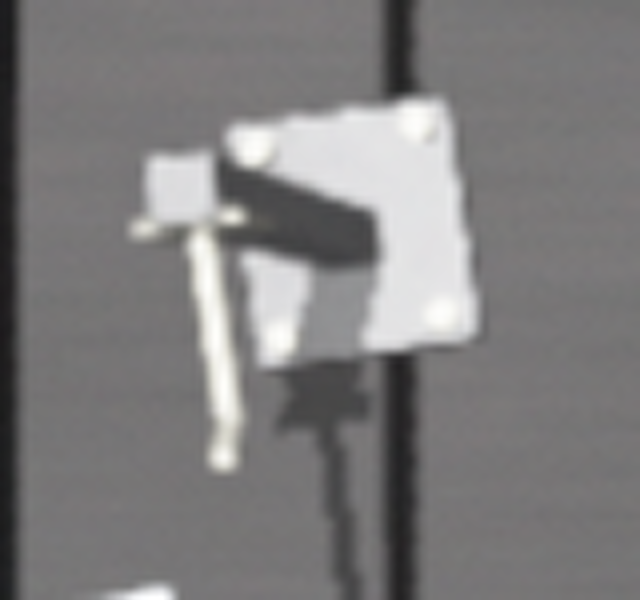

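View pics/c3.png

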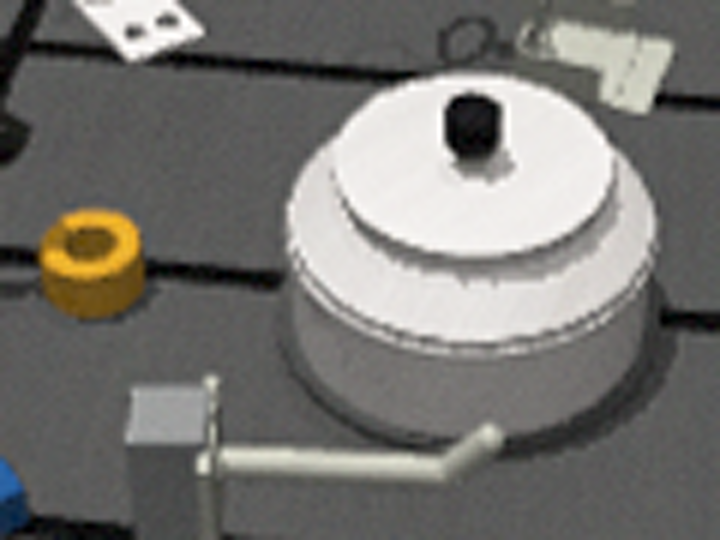

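View pics/c4.png

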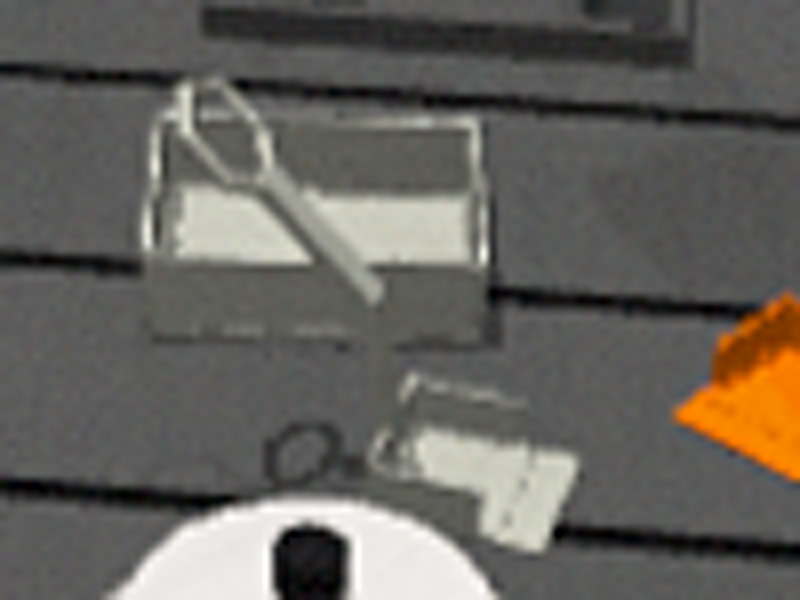

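```bash
cat >> h.py <<'E'
def tri(*obs):
    A=np.zeros((3,3));b=np.zeros(3)
    L=[]
    for d,u,v in obs:
        c,q=ray(d,u,v);q/=np.linalg.norm(q);M=np.eye(3)-np.outer(q,q);A+=M;b+=M@c;L.append((c,M))
    p=np.linalg.solve(A,b); return p,[round(1000*np.linalg.norm(M@(p-c)),1) for c,M in L]
E
python3 - <<'E'
from h import *
import pickle
np.set_printoptions(precision=4,suppress=True)
D=pickle.load(open('d0.pkl','rb'));t,s=D['top'],D['side']
hsv=cv2.cvtColor(t['pixels'],cv2.COLOR_RGB2HSV)
k=(t['pixels'].max(2)<60); k=cv2.connectedComponentsWithStats(k[195:225,320:355].astype(np.uint8))
print(k[2],k[3])
c=[x for i,x in enumerate(k[3]) if i>0 and k[2][i][4]>15 and k[2][i][4]<120]
for x in c: print('knob top',x+[320,195],onz(t,x[0]+320,x[1]+195,.138))
print('knob tri',tri((t,336.5,209.5),(s,260+472/6,180+105/6)))
# body circle
g=cv2.cvtColor(t['pixels'],cv2.COLOR_RGB2GRAY)
m=(g>130).astype(np.uint8); n,lab,st,ce=cv2.connectedComponentsWithStats(m)
i=lab[225,325]; cs,_=cv2.findContours((lab==i).astype(np.uint8),cv2.RETR_EXTERNAL,cv2.CHAIN_APPROX_NONE)
(u,v),rad=cv2.minEnclosingCircle(cs[0]);print(u,v,rad,onz(t,u,v,.072))
print('eye',tri((t,412.2,188.7),(s,328.1,146.2)))
for n,p in dict(fl=(205,577),fr=(45,548)).items(): print(n,onz(t,380+p[0]/8,165+p[1]/8,.0015))
for n,p in dict(bl=(90,368),br=(245,400)).items(): print(n,onz(t,380+p[0]/8,165+p[1]/8,.028))
Tr=[onz(t,380+a/8,165+b/8,.045) for a,b in [(370,95),(662,70),(705,430),(408,462)]];print('tray',Tr,np.mean(Tr,0))
print('tip',tri((t,217.7,222.5),(s,342,251.7)))
print('bend',tri((t,219,218),(s,333.3,258.3)))
print('posttop',onz(t,190+182/8,165+190/8,.302)); print('tipz',onz(t,217.7,222.5,.292),'base',onz(t,190+197/8,165+232/8,.28),'bend',onz(t,219,218,.278))
print('orange eye', onz(t,460,289,.0),'br0',onz(t,205,250,0),onz(t,253,256,0.03),'magnet',onz(t,290,146,.04),'collar',onz(t,335,156,.03),'bracket1',onz(t,400,146,.0), 'clamp',onz(t,330,130,.0))
E
```

```text
[[   0    0   35   30 1050]] [[17.  14.5]]
knob tri (array([0.508 , 0.0121, 0.1372]), [np.float64(1.3), np.float64(1.3)])
336.2674560546875 209.11627197265625 27.604711532592773 [0.5101 0.0111 0.072 ]
eye (array([ 0.571 , -0.2341,  0.1552]), [np.float64(0.5), np.float64(0.5)])
fl [ 0.4085 -0.238   0.0015]
fr [ 0.4224 -0.1666  0.0015]
bl [ 0.5022 -0.1844  0.028 ]
br [ 0.4872 -0.2525  0.028 ]
tray [array([ 0.62 , -0.307,  0.045]), array([ 0.6292, -0.4352,  0.045 ]), array([ 0.4712, -0.4492,  0.045 ]), array([ 0.4589, -0.3195,  0.045 ])] [ 0.5448 -0.3777  0.045 ]
tip (array([0.469 , 0.3635, 0.2915]), [np.float64(0.5), np.float64(0.5)])
bend (array([0.4836, 0.3647, 0.2723]), [np.float64(1.7), np.float64(1.7)])
posttop [0.5667 0.3752 0.302 ]
tipz [0.4685 0.3634 0.292 ] base [0.5529 0.3755 0.28  ] bend [0.4818 0.3631 0.278 ]
orange eye [ 0.2215 -0.4278  0.    ] br0 [0.3714 0.4837 0.    ] [0.3501 0.3057 0.03  ] magnet [0.737 0.171 0.04 ] collar [0.7006 0.0118 0.03  ] bracket1 [ 0.7386 -0.2254  0.    ] clamp [0.801 0.028 0.   ]
```

```bash
cat >> h.py <<'E'
np.set_printoptions(precision=4,suppress=True)
def st():
    o=r.get_obs();M=R.from_rotvec(o['orientation']).as_matrix()
    print('t',round(float(o['clock']),2),'tcp',o['tcp_pos'],'y',M[:,1],'z',M[:,2],'F',np.round(o['contact_force'],1),'M',np.round(o['moment'],2),'w',round(float(o['grip_width']),4))
    print('q',o['joints']); return o,M
E
python3 -c "
from h import *
st()"
```

```text
t 0.15 tcp [ 0.3042 -0.6021  0.2305] y [-0.0007  0.0012 -1.    ] z [ 0.4509 -0.8926 -0.0014] F [ 0.8 -0.   0.4] M [ 0.02 -0.01 -0.05] w 0.0855
q [ 0.9949  0.4776  0.0224  1.5562 -0.0115  1.1093 -0.0831]
```

Call:
{"op": "send_rows", "data": {
  "rows": "0.02 0.05 0.01 0 0 0; 0.02 0.05 0.01 0 0 0; 0.02 0.05 0 0 0 0; 0.02 0.05 0 0 0 0; 0.02 0.05 0 0 0 0; 0.02 0.05 0 0 0 0; 0.02 0.05 0 0 0 0; 0.02 0.05 0 0 0 0; 0.02 0.05 0 0 0 0; 0.02 0.05 0 0 0 0; 0 0.05 0 0 0 0; 0 0.04 0 0 0 0; 0 0 0 0 0 0; 0 0 0 0 0 0"
}}

```text
clock: 1.55
tcp_pos: [0.4893, -0.0492, 0.2495]
orientation: [-0.47, 1.959, -1.96]
contact_force: [-0.7, -0.9, 0.2]
grip_width: 0.0857
```

```bash
python3 -c "
from h import *
st(); d=snap('wrist','w1.png'); print(d['position'],d['orientation'])"
```

```text
t 1.55 tcp [ 0.4893 -0.0492  0.2495] y [-0.0002 -0.0003 -1.    ] z [ 0.4531 -0.8915  0.0002] F [-0.7 -0.9  0.2] M [-0.08 -0.01 -0.02] w 0.0857
q [ 0.2448  0.174  -0.3043  1.9445  0.0608  1.0319 -1.187 ]
[ 0.5486 -0.019   0.3918] [-0.2397  0.1482 -1.0943]
```

View pics/w1.png

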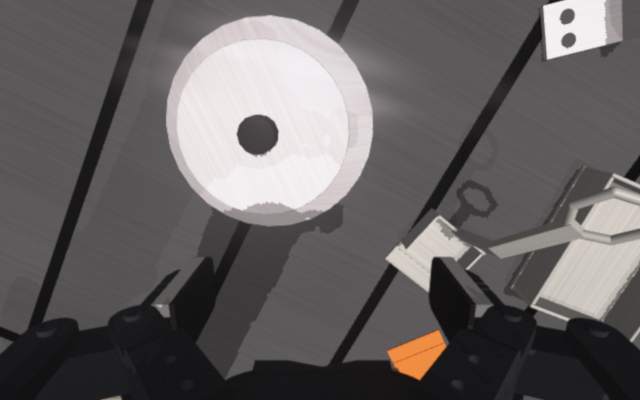

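```bash
python3 -c "
from h import *
d=r.grab_frame('wrist'); g=d['pixels'].max(2)
k=(g[105:165,225:290]<95).astype(np.uint8); n,l,s,c=cv2.connectedComponentsWithStats(k)
i=1+np.argmax(s[1:,4]);print(s[i],c[i]);u,v=c[i]+[225,105]
print(u,v,onz(d,u,v,.138)-[.4893,-.0492,.2495],onz(d,u,v,.138))
k=(g[0:240,150:400]>100).astype(np.uint8); n,l,s,c=cv2.connectedComponentsWithStats(k)
i=l[60,100];cs,_=cv2.findContours((l==i).astype(np.uint8),0,cv2.CHAIN_APPROX_NONE);(u,v),q=cv2.fitEllipse(cs[0])[:2];print(u+150,v,q)
"
```

```text
[  11   10   40   38 1202] [30.3877 28.3527]
255.38768718801998 133.35274542429283 [ 0.0204  0.0611 -0.1115] [0.5097 0.0119 0.138 ]
271.80110931396484 111.39608764648438 (215.49293518066406, 245.2448272705078)
```

Call:
{"op": "send_rows", "data": {
  "rows": "0.0055 0.0155 0 0 0 0; 0.005 0.0155 0 0 0 0; 0.005 0.015 0 0 0 0; 0.005 0.015 0 0 0 0; 0 0 -0.035 0 0 0; 0 0 -0.035 0 0 0; 0 0 -0.035 0 0 0; 0 0 -0.0325 0 0 0; 0 0 0 0 0 0; 0 0 0 0 0 0"
}}

```text
clock: 2.65
tcp_pos: [0.51, 0.01, 0.1123]
orientation: [-0.467, 1.963, -1.963]
contact_force: [-0.1, -0.4, 0.4]
grip_width: 0.0856
```

Call:
{"op": "send_rows", "data": {
  "rows": "0 0 0 0 0 0; 0 0 0 0 0 0; 0 0 0 0 0 0; 0 0 0 0 0 0; 0 0 0 0 0 0; 0 0 0 0 0 0; 0 0 0 0 0 0; 0 0 0 0 0 0",
  "grip": 0,
  "grip_force": 50
}}

```text
clock: 3.45
tcp_pos: [0.5105, 0.0113, 0.1131]
orientation: [-0.466, 1.96, -1.961]
contact_force: [-1.7, -0.2, 6.4]
grip_width: 0.0268
```

Call:
{"op": "send_rows", "data": {
  "rows": "0 0 0.01 0 0 0; 0 0 0.02 0 0 0; 0 0 0.02 0 0 0; 0.003 0.04 0.01 0 0 0; 0.003 0.04 0 0 0 0; 0.002 0.04 0 0 0 0; 0.002 0.04 0 0 0 0; 0 0.034 0 0 0 0; 0 0 0 0 0 0; 0 0 -0.04 0 0 0; 0 0 -0.04 0 0 0; 0 0 -0.03 0 0 0; 0 0 -0.02 0 0 0; 0 0 -0.015 0 0 0; 0 0 0 0 0 0; 0 0 0 0 0 0"
}}

```text
clock: 5.05
tcp_pos: [0.5204, 0.2053, 0.0277]
orientation: [-0.466, 1.961, -1.961]
contact_force: [0.4, -0.7, -2.8]
grip_width: 0.0264
```

Call:
{"op": "send_rows", "data": {
  "rows": "0 0 -0.004 0 0 0; 0 0 -0.003 0 0 0; 0 0 0 0 0 0; 0 0 0 0 0 0"
}}

```text
clock: 5.45
tcp_pos: [0.5208, 0.2055, 0.0211]
orientation: [-0.465, 1.96, -1.96]
contact_force: [-0.6, -1.4, 6.1]
grip_width: 0.0262
```

Call:
{"op": "send_rows", "data": {
  "rows": "0 0 0 0 0 0; 0 0 0 0 0 0; 0 0 0 0 0 0; 0 0 0 0 0 0; 0 0 0 0 0 0",
  "grip": 0.07
}}

```text
clock: 5.95
tcp_pos: [0.5199, 0.2052, 0.02]
orientation: [-0.467, 1.961, -1.961]
contact_force: [0.2, -0.0, -0.9]
grip_width: 0.07
```

Call:
{"op": "send_rows", "data": {
  "rows": "0 0 0.03 0 0 0; 0 0 0.05 0 0 0; 0 0 0.05 0 0 0; 0 0 0.05 0 0 0;  0 0 0.05 0 0 0; -0.05 -0.03 0.04 0 0 0; -0.05 -0.03 0 0 0 0; -0.04 -0.03 0 0 0 0; 0 -0.02 0 0 0 0; 0 0 0 0 0 0; 0 0 0 0 0 0"
}}

```text
clock: 7.05
tcp_pos: [0.402, 0.1085, 0.2787]
orientation: [-0.465, 1.961, -1.961]
contact_force: [-0.6, -0.5, 1.0]
grip_width: 0.0699
```

```bash
python3 -c "
from h import *
st()
for n in ['side','top','wrist']:d=snap(n,n+'2.png')
print(d['position'],d['orientation'])
"
```

```text
t 7.05 tcp [0.402  0.1085 0.2787] y [ 0.001   0.0004 -1.    ] z [ 0.4502 -0.8929  0.0001] F [-0.6 -0.5  1. ] M [ 0.   -0.02 -0.04] w 0.0699
q [-0.0067  0.0139 -0.4053  2.0494  0.0062  1.0783 -1.5186]
[0.4615 0.1393 0.4208] [-0.2384  0.1485 -1.0954]
```

View pics/wrist2.png

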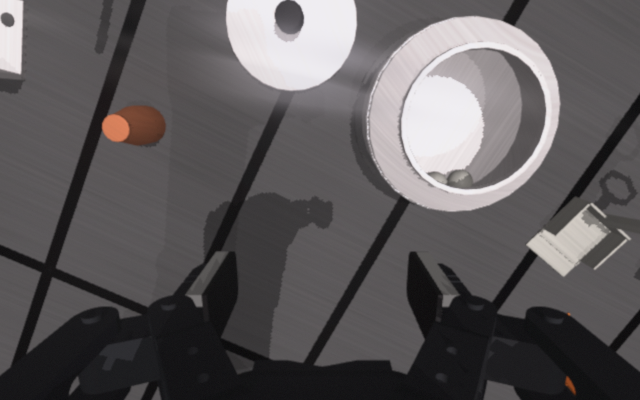

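View pics/side2.png

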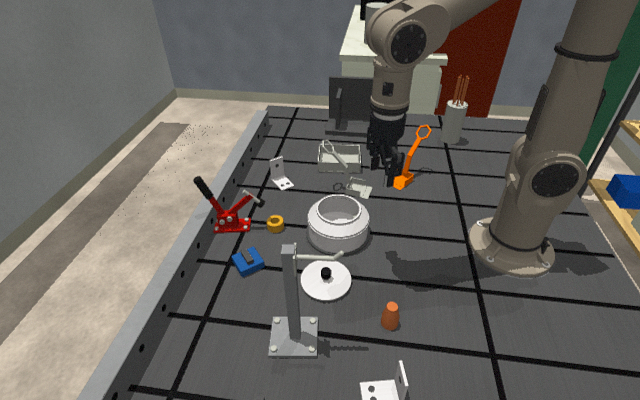

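View pics/top2.png

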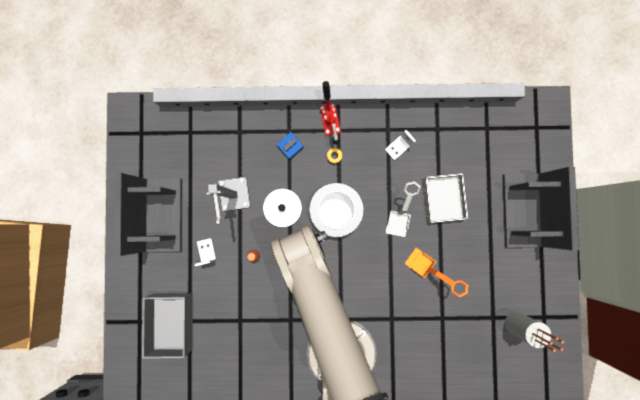

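Call:
{"op": "send_rows", "data": {
  "rows": "0.01 -0.006 0 0 0 0.145; 0.01 -0.006 0 0 0 0.145; 0.01 -0.006 0 0 0 0.145; 0.01 -0.006 0 0 0 0.145; 0.01 -0.006 0 0 0 0.145; 0.01 -0.006 0 0 0 0.145; 0.01 -0.006 0 0 0 0.145; 0.01 -0.006 0 0 0 0.145; 0.01 -0.006 0 0 0 0.145; 0.01 -0.006 0 0 0 0.145; 0.01 -0.006 0 0 0 0.145; 0.01 -0.006 0 0 0 0.145; 0.01 -0.006 0 0 0 0.145; 0.01 -0.006 0 0 0 0.145; 0.01 -0.006 0 0 0 0.145; 0.01 -0.006 0 0 0 0.145; 0.01 -0.006 0 0 0 0.145; 0 0 0 0 0 0; 0 0 0 0 0 0",
  "grip": 0.0854
}}

```text
clock: 9.1
tcp_pos: [0.5717, 0.0071, 0.2777]
orientation: [-1.564, 0.167, -0.165]
contact_force: [-0.3, 0.2, -1.2]
grip_width: 0.0856
```

```bash
python3 -c "
from h import *
st()
d=snap('wrist','w3.png')
print(d['position'],R.from_rotvec(d['orientation']).as_matrix())
np.save('w3.npy',d,allow_pickle=True)
"
```

```text
t 9.1 tcp [0.5717 0.0071 0.2777] y [-0.0012  0.001  -1.    ] z [0.2105 0.9776 0.0007] F [-0.3  0.2 -1.2] M [-0.   -0.   -0.02] w 0.0856
q [ 0.2795  0.3089 -0.4972  1.725   0.1583  1.1488  1.0957]
[0.5064 0.0208 0.4202] [[ 0.2111 -0.9433 -0.256 ]
 [ 0.9775  0.2041  0.054 ]
 [ 0.0013 -0.2617  0.9652]]
```

View pics/w3.png

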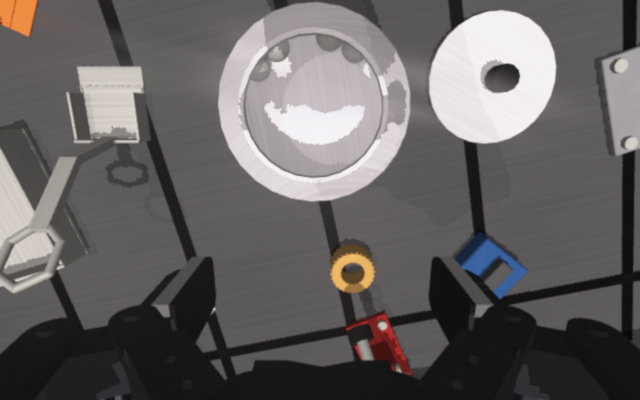

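```bash
python3 -c "
from h import *
d=np.load('w3.npy',allow_pickle=True).item()
crop(d,215,0,415,120,4,'c5.png')
for p in [(260,69),(278,49),(328,40),(353,47),(370,62)]: print(p,(onz(d,*p,.024)-[.5097,.0119,0])*1000)
for s,z in ((0.0605,.1),): print(proj(d,np.array([.5097-s,.0119,z])),proj(d,np.array([.5097,.0119+s,z])),proj(d,np.array([.5097,.0119-s,z])))
"
```

```text
(260, 69) [-51.5619 -45.9026  24.    ]
(278, 49) [-66.35   -22.9524  24.    ]
(328, 40) [-63.8741  28.8915  24.    ]
(353, 47) [-52.0046  52.5377  24.    ]
(370, 62) [-34.1626  67.0049  24.    ]
[296.0614  36.3329] [381.1771  95.2204] [244.5206 125.7187]
```

View pics/c5.png

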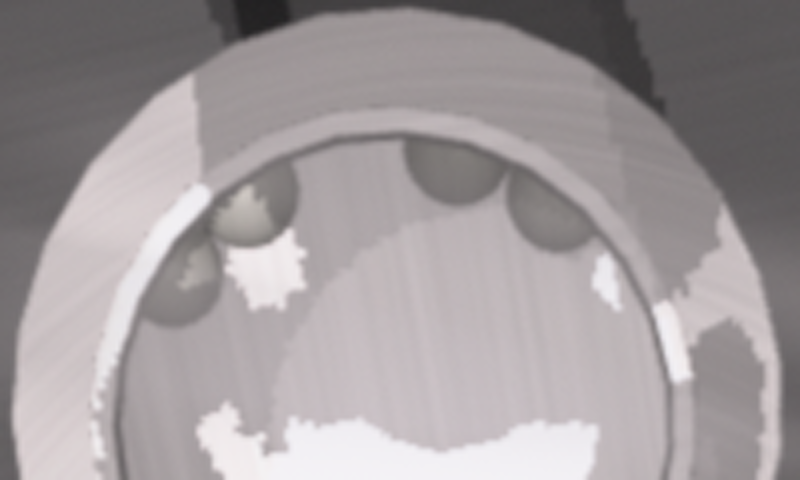

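```bash
python3 -c "
from h import *
d=np.load('w3.npy',allow_pickle=True).item()
crop(d,0,50,160,300,3,'c6.png')
l=onz(d,110,68,.0015);e=onz(d,30,257,.157);print(l,e,e-l)
for P in ([.4547,-.2103],): 
  c,s=np.cos(-.203),np.sin(-.203)
  f=lambda x,y,z:np.array([P[0]+c*x-s*y,P[1]+s*x+c*y,z])
  for q in [(-40,-35,1),(-40,35,1),(40,-35,28),(40,35,28),(118.1,0,156.8),(135,0,173.8),(101,0,140),(50,0,89)]: 
    p=f(*(np.array(q)/1000)); print(q,proj(d,p)-[0,50],p)
  print('grip',f(.082,0,.1208))
"
```

```text
[ 0.4197 -0.1976  0.0015] [ 0.5716 -0.2293  0.157 ] [ 0.1519 -0.0317  0.1555]
(-40, -35, 1) [72.9362 15.3603] [ 0.4085 -0.2365  0.001 ]
(-40, 35, 1) [136.7823  14.7078] [ 0.4226 -0.168   0.001 ]
(40, -35, 28) [70.3988 91.4944] [ 0.4868 -0.2526  0.028 ]
(40, 35, 28) [135.0876  90.8515] [ 0.5009 -0.1841  0.028 ]
(118.1, 0, 156.8) [ 23.841  206.7371] [ 0.5704 -0.2341  0.1568]
(135, 0, 173.8) [ 10.9692 236.5188] [ 0.5869 -0.2375  0.1738]
(101, 0, 140) [ 35.4322 179.2168] [ 0.5536 -0.2307  0.14  ]
(50, 0, 89) [ 65.7876 108.5881] [ 0.5037 -0.2204  0.089 ]
grip [ 0.535  -0.2268  0.1208]
```

View pics/c6.png

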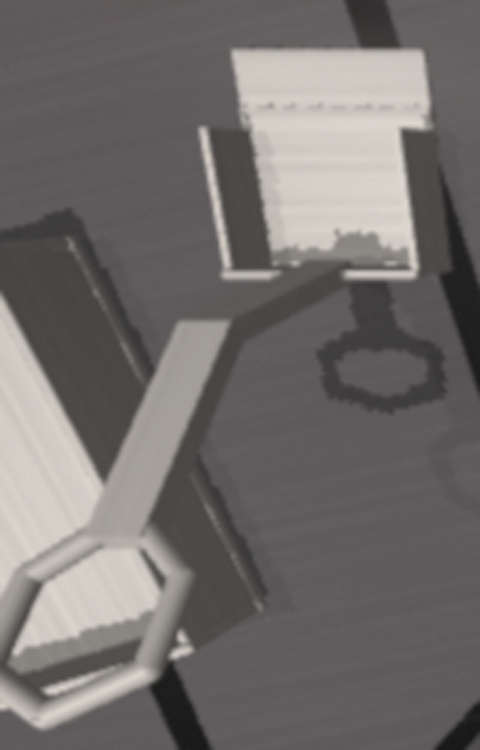

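Call:
{"op": "send_rows", "data": {
  "rows": "-0.006 -0.04 0 0 0 0; -0.006 -0.04 0 0 0 0; -0.006 -0.04 0 0 0 0; -0.006 -0.04 0 0 0 0; -0.006 -0.04 0 0 0 0; -0.006 -0.0315 0 0 0 0; 0 0 -0.02 0 0 0; 0 0 0 0 0 0; 0 0 0 0 0 0"
}}

```text
clock: 10.05
tcp_pos: [0.5357, -0.2237, 0.2584]
orientation: [-1.564, 0.164, -0.163]
contact_force: [0.3, -0.4, 1.4]
grip_width: 0.0856
```

```bash
python3 -c "
from h import *
st()
d=snap('wrist','w4.png')
P=[.4547,-.2103]
c,s=np.cos(-.203),np.sin(-.203)
f=lambda x,y,z:np.array([P[0]+c*x-s*y,P[1]+s*x+c*y,z])
for q in [(-40,-35,1),(-40,35,1),(50,0,93),(101,0,140),(135,0,177)]: 
    p=f(*(np.array(q)/1000)); print(q,proj(d,p))
"
```

```text
t 10.05 tcp [ 0.5357 -0.2237  0.2584] y [-0.0007  0.0009 -1.    ] z [0.2069 0.9784 0.0008] F [ 0.3 -0.4  1.4] M [-0.    0.02  0.01] w 0.0856
q [ 0.5974  0.3258 -0.3874  1.7345  0.1347  1.1084  1.5305]
(-40, -35, 1) [284.0742  49.1905]
(-40, 35, 1) [351.7581  48.7767]
(50, 0, 93) [317.8265 146.5749]
(101, 0, 140) [317.8232 220.7131]
(135, 0, 177) [317.7411 284.4543]
```

View pics/w4.png

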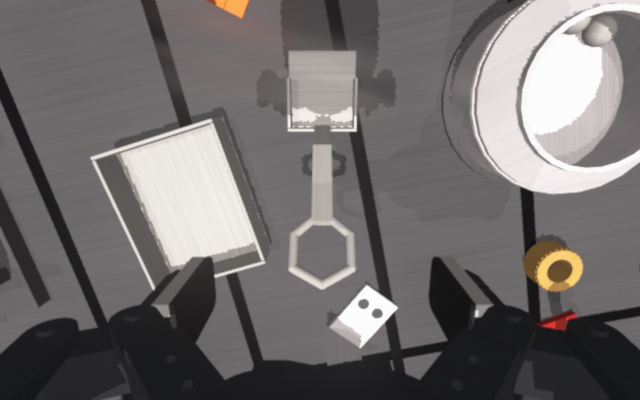

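Call:
{"op": "send_rows", "data": {
  "rows": "0 0 -0.04 0 0 0; 0 0 -0.04 0 0 0; 0 0 -0.04 0 0 0; 0 0 -0.03 0 0 0; 0 0 -0.004 0 0 0; 0 0 0 0 0 0"
}}

```text
clock: 10.7
tcp_pos: [0.5364, -0.2244, 0.1049]
orientation: [-1.564, 0.163, -0.163]
contact_force: [-0.1, -0.3, 1.0]
grip_width: 0.0855
```

Call:
{"op": "send_rows", "data": {
  "rows": "0 0 0 0 0 0; 0 0 0 0 0 0; 0 0 0 0 0 0; 0 0 0 0 0 0; 0 0 0 0 0 0; 0 0 0 0 0 0; 0 0 0 0 0 0; 0 0 0 0 0 0; 0 0 0 0 0 0; 0 0 0 0 0 0",
  "grip": 0,
  "grip_force": 110
}}

```text
clock: 11.7
tcp_pos: [0.5364, -0.2254, 0.1049]
orientation: [-1.565, 0.163, -0.165]
contact_force: [0.1, 0.1, 5.9]
grip_width: 0.0136
```

```bash
python3 -c "
from h import *
st()
d=snap('wrist','w5.png');d=snap('side','s5.png');crop(d,290,90,420,200,6,'s5.png')
"
```

```text
t 11.7 tcp [ 0.5364 -0.2254  0.1049] y [ 0.0012 -0.0004 -1.    ] z [ 0.2073  0.9783 -0.0001] F [0.1 0.1 5.9] M [0.07 0.   0.07] w 0.0136
q [ 0.5617  0.4984 -0.3509  1.8726  0.2293  0.8085  1.453 ]
```

View pics/w5.png

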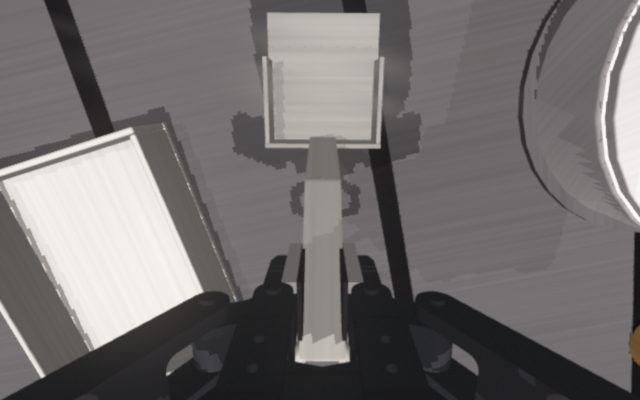

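View pics/s5.png

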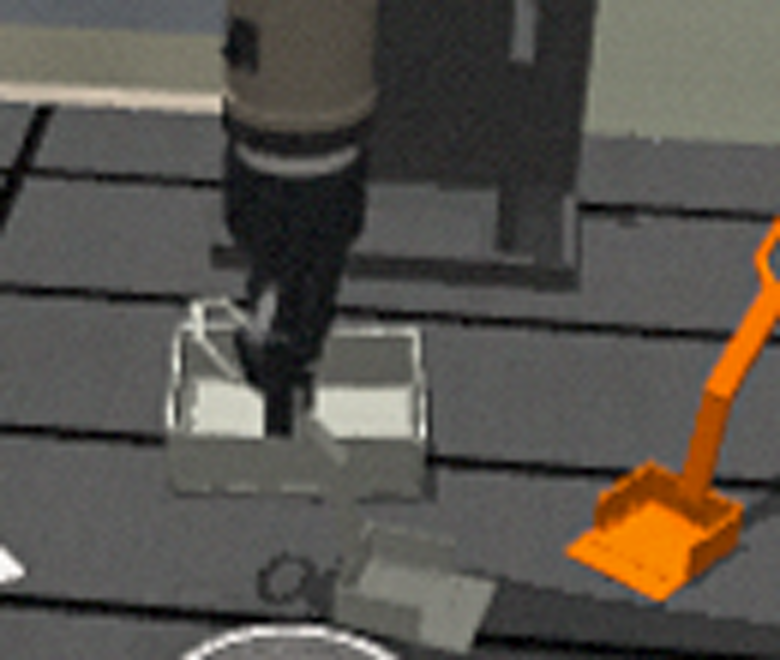

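```bash
cat > c.py <<'E'
from h import *
E
python3 -c "
from h import *
d=r.grab_frame('wrist'); o,M=st()
a,b=onz(d,267,13,.001),onz(d,380.5,13.5,.001);print(a,b,(a+b)/2,np.linalg.norm(a-b))
m=(a+b)/2
bl,br=onz(d,265.5,147,.029),onz(d,383,147,.029);print(bl,br)
print('tool frame lip',M.T@(m-o['tcp_pos']),'back',M.T@((bl+br)/2-o['tcp_pos']))
"
```

```text
t 11.85 tcp [ 0.5363 -0.2254  0.1049] y [ 0.0011 -0.0003 -1.    ] z [ 0.2073  0.9783 -0.0001] F [ 0.9 -0.5  5.8] M [ 0.06  0.09 -0.02] w 0.0136
q [ 0.5617  0.4984 -0.3509  1.8727  0.2293  0.8085  1.453 ]
[ 0.4105 -0.2336  0.001 ] [ 0.4255 -0.1647  0.001 ] [ 0.418  -0.1992  0.001 ] 0.07051875518654424
[ 0.4884 -0.2502  0.029 ] [ 0.5031 -0.1807  0.029 ]
tool frame lip [-0.1213  0.1037  0.0011] back [-0.0418  0.0758  0.0013]
```

```bash
cat > k.py <<'E'
from h import *
C=np.array([.5097,.0119]); TS=np.array([.0813,-.0012,.1049])
def pts():
    P=[]
    L=lambda a,b,n=20:[P.append(np.array(a)+(np.array(b)-np.array(a))*t) for t in np.linspace(0,1,n)]
    for y in (-35,0,35):
        L((-40,y,0),(40,y,0))
    for y in (-35,35): L((-12,y,27),(40,y,27)); L((-12,y,0),(-12,y,27));L((40,y,0),(40,y,29))
    L((40,-35,29),(40,35,29))
    for y in (-8,8):
        for o in (-4,4): L((38+o,y,20),(50+o,y,89+ (0 if o>0 else 3)));
        L((53,y,86),(104,y,137)); L((47,y,92),(98,y,143))
    for y in (-24,24): L((101,y*.5,140),(118,y,157))
    # fingers
    for y in (-24,24):
        for x in (-12,12): L((81+x,y,103),(81+x,y,160))
    # balls at back
    for y in (-15,15): P.append(np.array((25,y,2.5+28)))
    return np.array(P)/1000
PT=pts()
def pose(s,z,psi,tilt,lat=0,slope=-.035):
    """origin at s along e from canister axis, height z; tilt lip-up (rad) about scoop y"""
    e=np.array([np.cos(psi),np.sin(psi),0]);l=np.array([-np.sin(psi),np.cos(psi),0])
    Rm=R.from_rotvec([0,slope,0])*R.from_euler('z',psi)*R.from_rotvec([0,tilt,0])
    O=np.array([*C,z])+s*e+lat*l
    return O,Rm
def tcp(O,Rm): return O+Rm.apply(TS)
def clear(O,Rm):
    Q=O+Rm.apply(PT);d=Q[:,:2]-C;rr=np.hypot(*d.T);z=Q[:,2]
    lim=np.where(z<.070,.086,.0605); m=np.where(z<.1,lim-rr,9)
    f=z-(.011+d[:,0]*np.tan(np.radians(2))); f=np.where(rr<.086,f,9)
    # canister exterior: points above outside ok
    i=m.argmin()
    return round(1000*m.min(),1),np.round(1000*PT[i]),round(1000*f.min(),1)
def delta(O,Rm):
    """move from current pose to that: tool x=scoop x, y=-scoop z, z=scoop y"""
    o=r.get_obs(); T=R.from_matrix(Rm.as_matrix()@np.array([[1,0,0],[0,0,1],[0,-1,0]]))
    cur=R.from_rotvec(o['orientation'])
    return tcp(O,Rm)-o['tcp_pos'],(T*cur.inv()).as_rotvec()
E
python3 - <<'E'
from k import *
for a in [(-.002,.2,0,0),(-.002,.06,0,0),(-.002,.012,0,0),(-.038,.0105,0,0),(-.037,.016,0,.12),(-.037,.018,0,.16),(-.03,.02,0,.16),(-.02,.03,0,.16),(-.015,.04,0,.16),(-.01,.05,0,.16),(-.01,.06,0,.16),(-.007,.07,0,.16),(-.005,.08,0,.16),(-.005,.1,0,.16)]:
    O,Rm=pose(a[0],a[1],.54,a[3]); print(a,clear(O,Rm),tcp(O,Rm))
O,Rm=pose(-.002,.2,.54,0);print(delta(O,Rm))
E
```

```text
(-0.002, 0.2, 0, 0) (np.float64(9000.0), array([-40., -35.,   0.]), np.float64(189.1)) [0.5746 0.0516 0.3073]
(-0.002, 0.06, 0, 0) (np.float64(8.9), array([40., 35., 11.]), np.float64(49.1)) [0.5746 0.0516 0.1673]
(-0.002, 0.012, 0, 0) (np.float64(10.8), array([53.,  8., 85.]), np.float64(1.1)) [0.5746 0.0516 0.1193]
(-0.038, 0.0105, 0, 0) (np.float64(0.5), array([-40., -35.,   0.]), np.float64(0.6)) [0.5437 0.0331 0.1178]
(-0.037, 0.016, 0, 0.12) (np.float64(1.5), array([-40.,  35.,   0.]), np.float64(1.3)) [0.5552 0.0398 0.1132]
(-0.037, 0.018, 0, 0.16) (np.float64(1.7), array([-40.,  35.,   0.]), np.float64(1.7)) [0.5585 0.0417 0.1115]
(-0.03, 0.02, 0, 0.16) (np.float64(8.0), array([-40.,  35.,   0.]), np.float64(3.5)) [0.5645 0.0453 0.1135]
(-0.02, 0.03, 0, 0.16) (np.float64(16.8), array([-40.,  35.,   0.]), np.float64(13.2)) [0.5731 0.0504 0.1235]
(-0.015, 0.04, 0, 0.16) (np.float64(16.1), array([50.,  8., 67.]), np.float64(23.1)) [0.5774 0.053  0.1335]
(-0.01, 0.05, 0, 0.16) (np.float64(11.8), array([40., 35., 29.]), np.float64(32.9)) [0.5817 0.0556 0.1435]
(-0.01, 0.06, 0, 0.16) (np.float64(11.8), array([40., 35., 29.]), np.float64(42.9)) [0.5817 0.0556 0.1535]
(-0.007, 0.07, 0, 0.16) (np.float64(2.1), array([-40.,  35.,   0.]), np.float64(52.8)) [0.5843 0.0571 0.1635]
(-0.005, 0.08, 0, 0.16) (np.float64(3.7), array([-40.,  35.,   0.]), np.float64(62.8)) [0.586  0.0582 0.1735]
(-0.005, 0.1, 0, 0.16) (np.float64(10.8), array([ 40., -35.,   5.]), np.float64(82.8)) [0.586  0.0582 0.1935]
(array([0.0383, 0.277 , 0.2024]), array([-0.0132, -0.0321,  0.7487]))
```

Call:
{"op": "send_rows", "data": {
  "rows": "0 0 0.02 0 0 0; 0 0 0.04 0 0 0; 0 0 0.05 0 0 0; 0 0 0.05 0 0 0; 0 0 0.042 0 0 0; 0.006 0.04 0 0 0 0.12; 0.006 0.04 0 0 0 0.12; 0.006 0.04 0 0 0 0.12; 0.006 0.04 0 0 0 0.12; 0.006 0.04 0 0 0 0.12; 0.005 0.04 0 0 0 0.12; 0.003 0.037 0 0 -0.03 0.03; 0 0 0 0 0 0; 0 0 0 0 0 0"
}}

```text
clock: 13.25
tcp_pos: [0.5729, 0.0525, 0.3055]
orientation: [-1.536, -0.448, 0.405]
contact_force: [0.3, -0.6, -1.9]
grip_width: 0.0137
```

```bash
python3 - <<'E'
from k import *
d=snap('wrist','w6.png');o,M=st()
for q in [(-40,-35,1),(-40,35,1),(40,-35,29),(40,35,29)]:
    O,Rm=pose(0,0,0,0); p=o['tcp_pos']+M@np.array([[1,0,0],[0,0,-1],[0,1,0]])@(np.array(q)/1000-TS); print(q,proj(d,p))
O,Rm=pose(-.002,.2,.54,0);print(delta(O,Rm))
E
```

```text
t 13.3 tcp [0.5732 0.0509 0.3055] y [ 0.0282 -0.0005 -0.9996] z [-0.5145  0.8573 -0.0149] F [ 0.6 -0.4 -1.8] M [ 0.01 -0.07  0.08] w 0.014
q [ 0.3183  0.3    -0.6423  1.6948  0.2019  1.184   1.7371]
(-40, -35, 1) [264.9474  12.0668]
(-40, 35, 1) [377.6272  12.3618]
(40, -35, 29) [263.2043 146.7556]
(40, 35, 29) [378.949  146.9691]
(array([0.0014, 0.0007, 0.0018]), array([ 0.0005, -0.0068, -0.0007]))
```

View pics/w6.png

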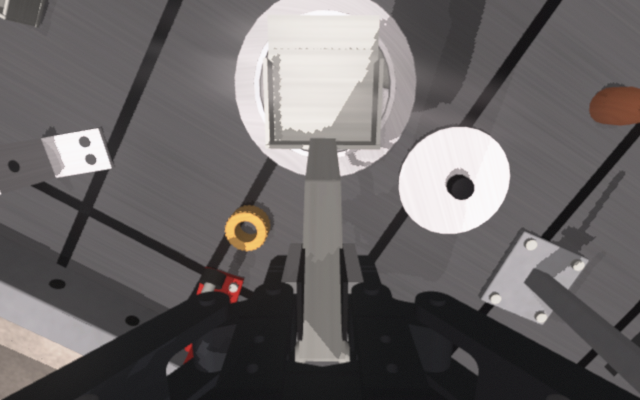

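```bash
cat >> k.py <<'E'
A=np.array([[1,0,0],[0,0,-1],[0,1,0.]])  # scoop->tool (vectors)
def fitpitch(d,obs):
    from scipy.optimize import least_squares
    o=r.get_obs();M=R.from_rotvec(o['orientation']).as_matrix()
    Q=np.array([(-40,-35,1),(-40,35,1),(40,-35,29),(40,35,29)])/1000
    G=np.array([.0813,-.0012,.1199])
    def pr(x): 
        q=R.from_rotvec([0,x[0],0]).apply(Q-G)+G+[x[1],x[2],x[3]]
        return proj(d,o['tcp_pos']+(q-TS)@(M@A).T)
    f=lambda x:np.r_[(pr(x)-obs).ravel(),np.array(x[1:])*1000]
    s=least_squares(f,np.zeros(4),x_scale=[.01,.001,.001,.001]); return s.x,s.fun[:8]
E
python3 - <<'E'
from k import *
d=r.grab_frame('wrist')
crop(d,250,0,400,160,5,'c7.png')
print(fitpitch(d,np.array([(270,17),(380,16),(267,148),(382,146.5)])))
E
```

```text
(array([-0.0199, -0.0013,  0.0014, -0.0008]), array([-0.971 , -0.9872,  0.001 ,  0.1562,  0.1294,  0.0552, -0.0318,
        1.6425]))
```

View pics/c7.png

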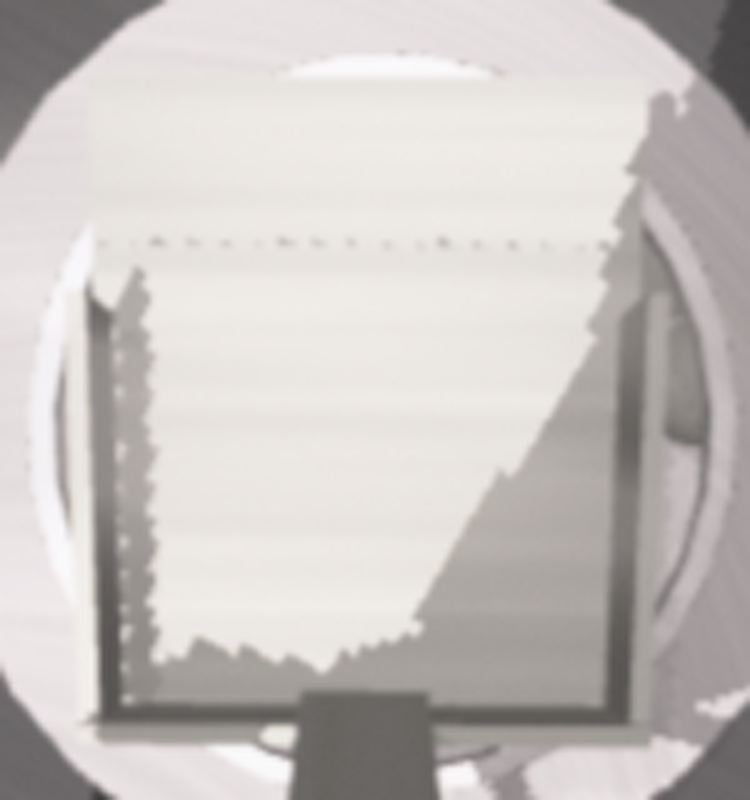

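Call:
{"op": "send_rows", "data": {
  "rows": "0.001 0.001 -0.03 0 0 0; 0 0 -0.03 0 0 0; 0 0 -0.03 0 0 0; 0 0 -0.03 0 0 0; 0 0 -0.03 0 0 0; 0 0 -0.02 0 0 0; 0 0 0 0 0 0"
}}

```text
clock: 14.05
tcp_pos: [0.5725, 0.0502, 0.1331]
orientation: [-1.537, -0.44, 0.405]
contact_force: [-0.4, -0.3, -2.2]
grip_width: 0.0139
```

```bash
python3 - <<'E'
from k import *
st();print(delta(*pose(-.002,.012,.54,0)))
E
```

```text
t 14.05 tcp [0.5725 0.0502 0.1331] y [ 0.0235 -0.0011 -0.9997] z [-0.5126  0.8585 -0.0129] F [-0.4 -0.3 -2.2] M [ 0.03  0.01 -0.  ] w 0.0139
q [ 0.2533  0.4797 -0.5814  1.876   0.3499  0.8634  1.6077]
(array([ 0.0021,  0.0014, -0.0138]), array([ 0.001 , -0.0115,  0.0016]))
```

Call:
{"op": "send_rows", "data": {
  "rows": "0.002 0.001 -0.005 0 0 0; 0 0 -0.004 0 0 0; 0 0 -0.0015 0 0 0; 0 0 0 0 0 0"
}}

```text
clock: 14.45
tcp_pos: [0.577, 0.0537, 0.1264]
orientation: [-1.537, -0.448, 0.401]
contact_force: [-0.3, -0.4, -1.1]
grip_width: 0.0133
```

Call:
{"op": "send_rows", "data": {
  "rows": "0 0 -0.001 0 0 0; 0 0 0 0 0 0; 0 0 0 0 0 0"
}}

```text
clock: 14.75
tcp_pos: [0.5768, 0.0537, 0.125]
orientation: [-1.536, -0.448, 0.401]
contact_force: [-0.3, 0.2, -2.1]
grip_width: 0.0139
```

Call:
{"op": "send_rows", "data": {
  "rows": "0 0 -0.001 0 0 0; 0 0 0 0 0 0; 0 0 0 0 0 0"
}}

```text
clock: 15.05
tcp_pos: [0.5767, 0.0537, 0.1238]
orientation: [-1.536, -0.447, 0.402]
contact_force: [0.5, 0.1, -1.8]
grip_width: 0.0137
```

Call:
{"op": "send_rows", "data": {
  "rows": "0 0 -0.001 0 0 0; 0 0 -0.001 0 0 0; 0 0 0 0 0 0; 0 0 0 0 0 0"
}}

```text
clock: 15.45
tcp_pos: [0.5767, 0.0538, 0.1218]
orientation: [-1.536, -0.448, 0.402]
contact_force: [0.6, -0.4, -1.7]
grip_width: 0.0135
```

Call:
{"op": "send_rows", "data": {
  "rows": "0 0 -0.001 0 0 0; 0 0 0 0 0 0; 0 0 0 0 0 0"
}}

```text
clock: 15.75
tcp_pos: [0.5767, 0.0537, 0.1208]
orientation: [-1.536, -0.447, 0.402]
contact_force: [-0.5, 0.4, -2.0]
grip_width: 0.0133
```

Call:
{"op": "send_rows", "data": {
  "rows": "0 0 -0.001 0 0 0; 0 0 0 0 0 0; 0 0 0 0 0 0"
}}

```text
clock: 16.05
tcp_pos: [0.5767, 0.0538, 0.1198]
orientation: [-1.536, -0.448, 0.402]
contact_force: [0.3, -0.2, -1.9]
grip_width: 0.0138
```

Call:
{"op": "send_rows", "data": {
  "rows": "0 0 -0.001 0 0 0; 0 0 0 0 0 0; 0 0 0 0 0 0"
}}

```text
clock: 16.35
tcp_pos: [0.5767, 0.0538, 0.1188]
orientation: [-1.536, -0.448, 0.402]
contact_force: [-0.3, -0.1, -2.4]
grip_width: 0.0137
```

Call:
{"op": "send_rows", "data": {
  "rows": "0 0 -0.001 0 0 0; 0 0 0 0 0 0; 0 0 0 0 0 0"
}}

```text
clock: 16.65
tcp_pos: [0.5771, 0.054, 0.1183]
orientation: [-1.536, -0.448, 0.401]
contact_force: [-0.4, 1.2, 2.1]
grip_width: 0.0135
```

Call:
{"op": "send_rows", "data": {
  "rows": "0 0 -0.001 0 0 0; 0 0 0 0 0 0; 0 0 0 0 0 0"
}}

```text
clock: 16.95
tcp_pos: [0.5777, 0.0544, 0.118]
orientation: [-1.536, -0.45, 0.4]
contact_force: [-1.0, 1.1, 8.6]
grip_width: 0.0136
```

```bash
python3 - <<'E'
from k import *
st();d=snap('wrist','w7.png')
E
```

```text
t 16.95 tcp [0.5777 0.0544 0.118 ] y [ 0.0321  0.0009 -0.9995] z [-0.5151  0.857  -0.0157] F [-1.   1.1  8.6] M [ 0.07  0.27 -0.03] w 0.0136
q [ 0.2381  0.5031 -0.5717  1.8807  0.3719  0.8305  1.5884]
```

View pics/w7.png

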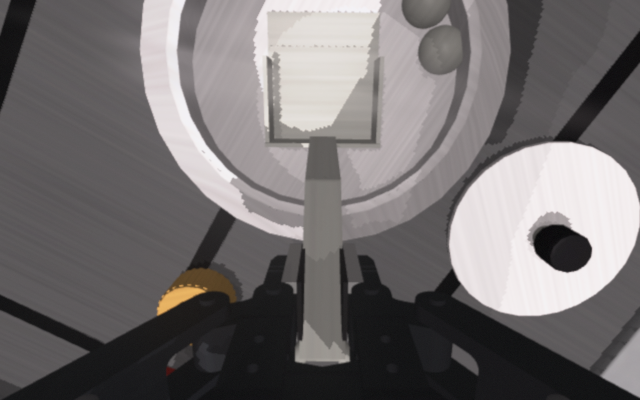

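Call:
{"op": "send_rows", "data": {
  "rows": "-0.0043 -0.0026 0.0003 0 0 0; -0.0043 -0.0026 -0.0002 0 0 0; -0.0043 -0.0026 -0.0001 0 0 0; -0.0043 -0.0026 -0.0002 0 0 0; -0.0043 -0.0026 -0.0001 0 0 0; -0.0043 -0.0026 -0.0002 0 0 0; 0 0 0 0 0 0; 0 0 0 0 0 0"
}}

```text
clock: 17.8
tcp_pos: [0.5521, 0.0383, 0.1175]
orientation: [-1.537, -0.45, 0.399]
contact_force: [0.9, 0.5, 6.7]
grip_width: 0.0134
```

Call:
{"op": "send_rows", "data": {
  "rows": "-0.003 -0.0018 -0.0001 0 0 0; -0.003 -0.0018 -0.0001 0 0 0; 0 0 0 0 0 0; 0 0 0 0 0 0"
}}

```text
clock: 18.2
tcp_pos: [0.5463, 0.0349, 0.1173]
orientation: [-1.537, -0.45, 0.399]
contact_force: [2.2, 0.7, 6.5]
grip_width: 0.0137
```

```bash
python3 - <<'E'
from k import *
st();d=snap('wrist','w8.png');print(delta(*pose(-.038,.0105,.54,0)))
E
```

```text
t 18.2 tcp [0.5463 0.0349 0.1173] y [ 0.0332  0.001  -0.9994] z [-0.5149  0.8571 -0.0163] F [2.2 0.7 6.5] M [ 0.14 -0.31 -0.02] w 0.0137
q [ 0.2848  0.4574 -0.5821  1.9579  0.358   0.7929  1.6148]
(array([-0.0025, -0.0017,  0.0005]), array([-0.0009, -0.0018, -0.0012]))
```

View pics/w8.png

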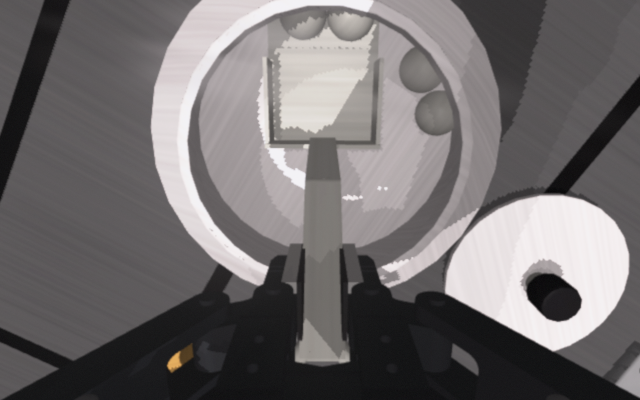

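Call:
{"op": "send_rows", "data": {
  "rows": "-0.0025 -0.0016 0 0 0 0; 0 0 0 0 0 0; 0.0025 0.0014 -0.001 -0.0137 0.0228 0; 0.0025 0.0014 -0.001 -0.0137 0.0228 0; 0.0025 0.0014 -0.001 -0.0137 0.0228 0; 0.0025 0.0014 -0.001 -0.0137 0.0228 0; 0.0025 0.0014 -0.001 -0.0137 0.0228 0; 0.0025 0.0014 -0.0005 -0.0137 0.0228 0; 0 0 0 0 0 0; 0 0 0 0 0 0; 0 0 0 0 0 0; 0 0 0 0 0 0"
}}

```text
clock: 19.45
tcp_pos: [0.5568, 0.0408, 0.1104]
orientation: [-1.577, -0.327, 0.527]
contact_force: [0.5, 0.2, -2.9]
grip_width: 0.0138
```

```bash
python3 - <<'E'
from k import *
st();d=snap('wrist','w9.png');print(delta(*pose(-.037,.018,.54,.16)))
E
```

```text
t 19.45 tcp [0.5568 0.0408 0.1104] y [-0.1069 -0.0818 -0.9909] z [-0.5166  0.8561 -0.0149] F [ 0.5  0.2 -2.9] M [ 0.33 -0.38 -0.03] w 0.0138
q [ 0.1914  0.5493 -0.5438  1.8267  0.3828  0.9998  1.5749]
(array([0.0016, 0.0008, 0.001 ]), array([-0.0005, -0.0051, -0.0032]))
```

View pics/w9.png

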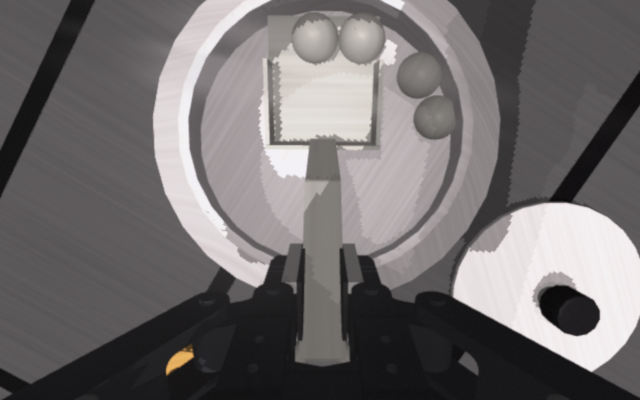

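Call:
{"op": "send_rows", "data": {
  "rows": "0 0 0 0 0 0; 0 0 0 0 0 0; 0 0 0 0 0 0; 0 0 0 0 0 0"
}}

```text
clock: 19.9
tcp_pos: [0.5574, 0.0413, 0.1107]
orientation: [-1.577, -0.328, 0.527]
contact_force: [0.5, 0.0, -3.7]
grip_width: 0.0135
```

```bash
python3 - <<'E'
from k import *
st();d=snap('wrist','w10.png')
E
```

```text
t 19.9 tcp [0.5574 0.0413 0.1107] y [-0.1064 -0.0816 -0.991 ] z [-0.517   0.8558 -0.0149] F [ 0.5  0.  -3.7] M [ 0.26 -0.34  0.02] w 0.0135
q [ 0.1908  0.5496 -0.544   1.8254  0.3829  1.0002  1.5749]
```

View pics/w10.png

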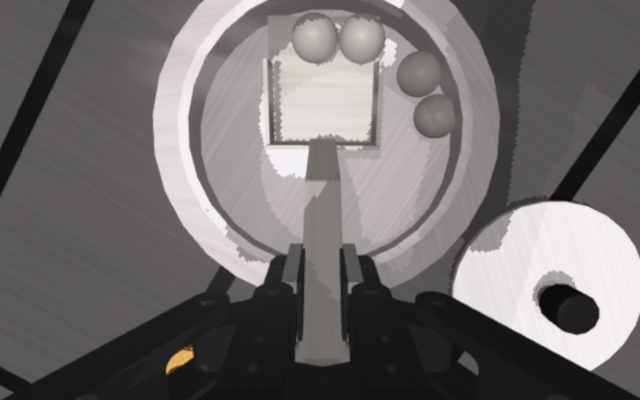

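```bash
python3 - <<'E'
from k import *
for T in (.26,.36,.42):
  for s in (-.045,-.035,-.025,-.015,-.01):
    for z in (.025,.03,.035,.04,.045,.05,.06): 
      c=clear(*pose(s,z,.54,T)); 
      if c[0]>3 and c[2]>2: print(T,s,z,c)
E
```

```text
0.26 -0.035 0.025 (np.float64(4.1), array([-40.,  35.,   0.]), np.float64(4.8))
0.26 -0.035 0.03 (np.float64(4.1), array([-40.,  35.,   0.]), np.float64(9.8))
0.26 -0.035 0.035 (np.float64(4.1), array([-40.,  35.,   0.]), np.float64(14.8))
0.26 -0.035 0.04 (np.float64(4.1), array([-40.,  35.,   0.]), np.float64(19.8))
0.26 -0.035 0.045 (np.float64(4.1), array([-40.,  35.,   0.]), np.float64(24.8))
0.26 -0.035 0.05 (np.float64(4.1), array([-40.,  35.,   0.]), np.float64(29.8))
0.26 -0.035 0.06 (np.float64(3.5), array([-12., -35.,   7.]), np.float64(39.8))
0.26 -0.025 0.025 (np.float64(10.2), array([56.,  8., 89.]), np.float64(4.5))
0.26 -0.025 0.03 (np.float64(13.0), array([-40.,  35.,   0.]), np.float64(9.5))
0.26 -0.025 0.035 (np.float64(13.0), array([-40.,  35.,   0.]), np.float64(14.5))
0.26 -0.025 0.04 (np.float64(13.0), array([-40.,  35.,   0.]), np.float64(19.5))
0.26 -0.025 0.045 (np.float64(13.0), array([-40.,  35.,   0.]), np.float64(24.5))
0.26 -0.025 0.05 (np.float64(12.5), array([-12.,  35.,  18.]), np.float64(29.5))
0.26 -0.025 0.06 (np.float64(11.1), array([-12.,  35., 
[... 1128 characters left out ...]
025 0.035 (np.float64(6.6), array([53.,  8., 85.]), np.float64(10.7))
0.36 -0.025 0.04 (np.float64(10.1), array([52.,  8., 78.]), np.float64(15.7))
0.36 -0.025 0.045 (np.float64(11.8), array([51.,  8., 74.]), np.float64(20.7))
0.36 -0.025 0.05 (np.float64(13.9), array([-12.,  35.,  18.]), np.float64(25.7))
0.36 -0.015 0.05 (np.float64(5.5), array([50.,  8., 67.]), np.float64(25.4))
0.42 -0.035 0.045 (np.float64(5.8), array([-40.,  35.,   0.]), np.float64(18.7))
0.42 -0.035 0.05 (np.float64(5.8), array([-40.,  35.,   0.]), np.float64(23.7))
0.42 -0.025 0.045 (np.float64(6.9), array([52.,  8., 78.]), np.float64(18.4))
0.42 -0.025 0.05 (np.float64(8.8), array([51.,  8., 74.]), np.float64(23.4))
```

```bash
python3 - <<'E'
from k import *
for T in (.3,.38): 
  p=pose(-.025,.047,.54,T,slope=0);print(clear(*p),delta(*p))
E
```

```text
(np.float64(13.7), array([-40.,  35.,   0.]), np.float64(23.2)) (array([0.0247, 0.0125, 0.0125]), array([-0.073 ,  0.1502, -0.0046]))
(np.float64(9.4), array([51.,  8., 74.]), np.float64(20.2)) (array([0.0296, 0.0155, 0.0036]), array([-0.1143,  0.2187, -0.0052]))
```

Call:
{"op": "send_rows", "data": {
  "rows": "0 0 0.005 0 0 0; 0 0 0.005 0 0 0; 0.003 0.0016 0 -0.0114 0.022 0; 0.003 0.0016 0 -0.0114 0.022 0; 0.003 0.0016 0 -0.0114 0.022 0; 0.003 0.0016 0 -0.0114 0.022 0; 0.003 0.0016 -0.001 -0.0114 0.022 0; 0.003 0.0016 -0.001 -0.0114 0.022 0; 0.003 0.0016 -0.001 -0.0114 0.022 0; 0.003 0.0016 -0.001 -0.0114 0.022 0; 0.003 0.0016 -0.001 -0.0114 0.022 0; 0.003 0.0016 -0.001 -0.0114 0.022 0; 0 0 0 0 0 0; 0 0 0 0 0 0; 0 0 0 0 0 0"
}}

```text
clock: 21.45
tcp_pos: [0.5874, 0.0572, 0.115]
orientation: [-1.611, -0.133, 0.722]
contact_force: [0.4, -0.2, -2.9]
grip_width: 0.0138
```

```bash
python3 - <<'E'
from k import *
st();d=snap('wrist','w11.png');print(delta(*pose(-.025,.047,.54,.38,slope=0)))
E
```

```text
t 21.45 tcp [0.5874 0.0572 0.115 ] y [-0.318  -0.1913 -0.9286] z [-0.5183  0.8552  0.0013] F [ 0.4 -0.2 -2.9] M [ 0.4  -0.68  0.02] w 0.0138
q [ 0.0675  0.7107 -0.4951  1.5655  0.384   1.3445  1.5681]
(array([-0.0004, -0.0003, -0.0007]), array([-0.001 , -0.0009, -0.0048]))
```

View pics/w11.png

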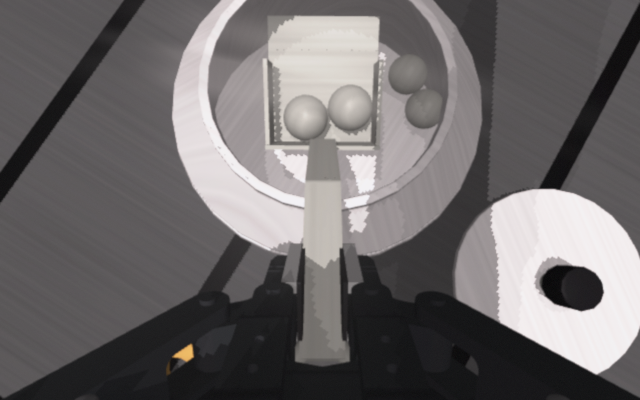

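```bash
python3 - <<'E'
from k import *
for a in [(-.02,.052,.3),(-.012,.06,.22),(-.006,.07,.22),(-.003,.08,.22),(-.003,.095,.22),(-.003,.11,.22),(-.003,.15,.2),(-.003,.2,.2)]:
  p=pose(a[0],a[1],.54,a[2],slope=0);print(a,clear(*p),delta(*p))
E
```

```text
(-0.02, 0.052, 0.3) (np.float64(13.7), array([50., -8., 64.]), np.float64(28.0)) (array([-0.001 , -0.0007,  0.0132]), array([ 0.0403, -0.0694, -0.0048]))
(-0.012, 0.06, 0.22) (np.float64(12.1), array([ 40., -35.,  29.]), np.float64(38.8)) (array([0.0003, 0.0001, 0.0296]), array([ 0.0816, -0.1379, -0.0049]))
(-0.006, 0.07, 0.22) (np.float64(3.5), array([-40.,  35.,   0.]), np.float64(48.7)) (array([0.0055, 0.0032, 0.0396]), array([ 0.0816, -0.1379, -0.0049]))
(-0.003, 0.08, 0.22) (np.float64(5.5), array([ 40., -35.,  29.]), np.float64(58.6)) (array([0.0081, 0.0048, 0.0496]), array([ 0.0816, -0.1379, -0.0049]))
(-0.003, 0.095, 0.22) (np.float64(8.1), array([ 40., -35.,  14.]), np.float64(73.6)) (array([0.0081, 0.0048, 0.0646]), array([ 0.0816, -0.1379, -0.0049]))
(-0.003, 0.11, 0.22) (np.float64(9000.0), array([-40., -35.,   0.]), np.float64(88.6)) (array([0.0081, 0.0048, 0.0796]), array([ 0.0816, -0.1379, -0.0049]))
(-0.003, 0.15, 0.2) (np.float64(9000.0), array([-40., -35.,   0.]), np.float64(129.3)) (array([0.0066, 0.0039, 0.1217]), array([ 0.0919, -0.155 , -0.0049]))
(-0.003, 0.2, 0.2) (np.float64(9000.0), array([-40., -35.,   0.]), np.float64(179.3)) (array([0.0066, 0.0039, 0.1717]), array([ 0.0919, -0.155 , -0.0049]))
```

Call:
{"op": "send_rows", "data": {
  "rows": "0 0 0.0075 0.0204 -0.0345 0; 0 0 0.0075 0.0204 -0.0345 0; 0 0 0.0075 0.0204 -0.0345 0; 0 0 0.0075 0.0204 -0.0345 0; 0.0052 0.0031 0.01 0 0 0; 0.0026 0.0016 0.01 0 0 0; 0 0 0.015 0 0 0; 0 0 0.015 0 0 0; 0 0 0.02 0 0 0; 0 0 0.02 0 0 0; 0 0 0.02 0 0 0; 0 0 0.02 0 0 0; 0 0 0.02 0 0 0; 0 0 0 0 0 0; 0 0 0 0 0 0; 0 0 0 0 0 0"
}}

```text
clock: 23.1
tcp_pos: [0.5946, 0.0619, 0.2935]
orientation: [-1.582, -0.257, 0.6]
contact_force: [0.2, -0.3, -2.1]
grip_width: 0.0138
```

```bash
python3 - <<'E'
from k import *
st();d=snap('wrist','w12.png');d=snap('top','t12.png')
E
```

```text
t 23.1 tcp [0.5946 0.0619 0.2935] y [-0.1889 -0.1141 -0.9753] z [-0.5187  0.855   0.0004] F [ 0.2 -0.3 -2.1] M [ 0.29 -0.48  0.02] w 0.0138
q [ 0.1483  0.4765 -0.5655  1.4897  0.2827  1.4731  1.6627]
```

View pics/w12.png

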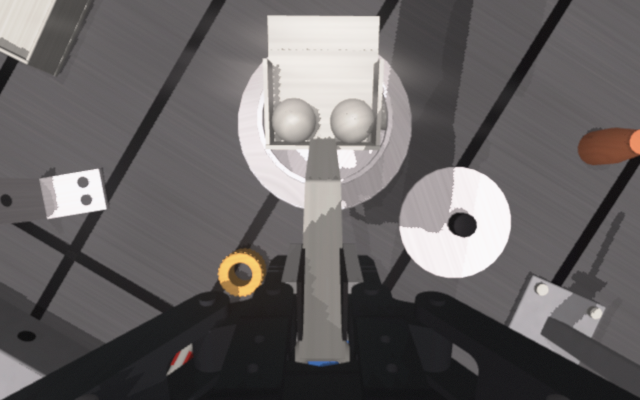

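View pics/t12.png

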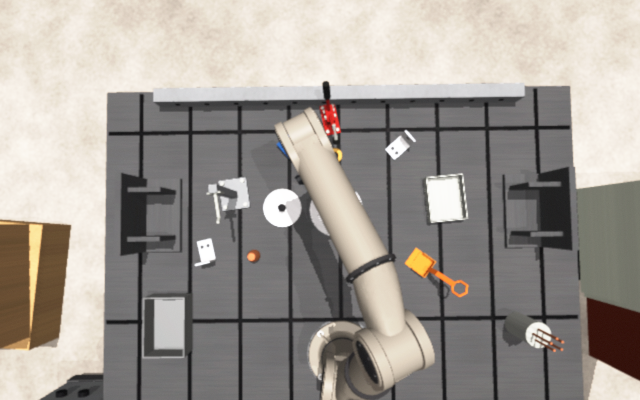

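```bash
cat >> k.py <<'E'
def plip(xy,zlip,psi,tilt):
    Rm=R.from_euler('z',psi)*R.from_rotvec([0,tilt,0])
    return np.array([xy[0],xy[1],zlip])-Rm.apply([-.04,0,.001]),Rm
TR=np.array([.5448,-.3777])
E
python3 - <<'E'
from k import *
p=plip(TR+[.015,0],.2,0,.2);print(delta(*p),tcp(*p))
for z,t in [(.06,-.15),(.035,-.3),(.035,-.5),(.035,-.6)]:
  q=plip(TR+[.015,0],z,0,t);print(z,t,tcp(*q)-tcp(*p))
E
```

```text
(array([ 0.1047, -0.4407, -0.0157]), array([ 0.0056, -0.0224, -0.5453])) [ 0.6993 -0.3789  0.2777]
0.06 -0.15 [-0.0351  0.     -0.0969]
0.035 -0.3 [-0.0543  0.     -0.1076]
0.035 -0.5 [-0.0829  0.     -0.0934]
0.035 -0.6 [-0.0981  0.     -0.0885]
```

Call:
{"op": "send_rows", "data": {
  "rows": "0.003 -0.012 0 0 0 -0.02; 0.006 -0.024 0 0 0 -0.035; 0.007 -0.03 0 0 0 -0.035; 0.007 -0.03 0 0 0 -0.035; 0.007 -0.03 0 0 0 -0.035; 0.007 -0.03 0 0 0 -0.035; 0.007 -0.03 0 0 0 -0.035; 0.007 -0.03 0 0 0 -0.035; 0.007 -0.03 0 0 0 -0.035; 0.007 -0.03 0 0 0 -0.035; 0.007 -0.03 0 0 0 -0.035; 0.007 -0.03 0 0 0 -0.035; 0.007 -0.03 0 0 0 -0.035; 0.007 -0.03 0 0 0 -0.035; 0.007 -0.03 0 0 0 -0.035; 0.006 -0.024 0 0 0 -0.02; 0.004 -0.012 0 0 0 -0.01; 0 -0.008 0 0 0 0; 0 0 0 0 0 0; 0 0 0 0 0 0"
}}

```text
clock: 25.2
tcp_pos: [0.7049, -0.4079, 0.2945]
orientation: [-1.564, 0.17, 0.177]
contact_force: [-0.6, 0.1, -3.1]
grip_width: 0.0139
```

```bash
python3 - <<'E'
from k import *
st();d=snap('wrist','w13.png');crop(d,200,0,440,180,3,'w13.png')
p=plip(TR+[.015,0],.06,0,-.1);print(delta(*p),tcp(*p))
E
```

```text
t 25.2 tcp [ 0.7049 -0.4079  0.2945] y [-0.2192 -0.0007 -0.9757] z [-0.005   1.      0.0004] F [-0.6  0.1 -3.1] M [ 0.   -0.59  0.01] w 0.0139
q [ 0.5247  0.8539 -0.294   0.788   0.2906  1.7324  1.8973]
(array([-0.0351,  0.0283, -0.1193]), array([ 0.0004, -0.3205, -0.006 ])) [ 0.6701 -0.3789  0.1755]
```

View pics/w13.png

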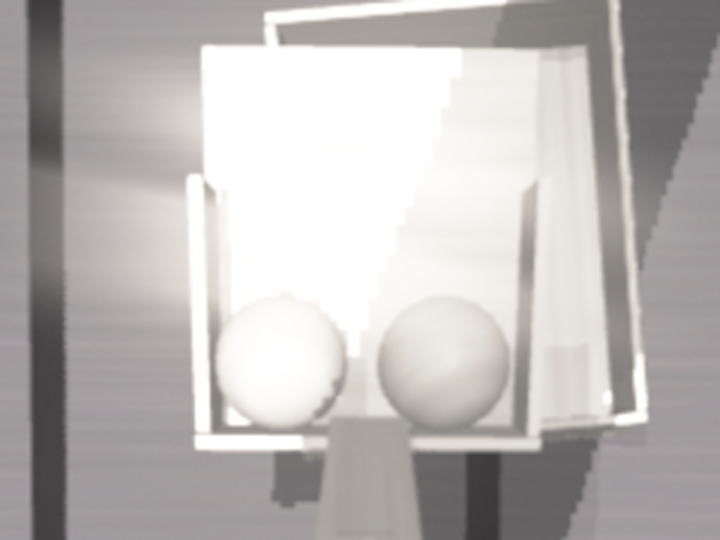

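Call:
{"op": "send_rows", "data": {
  "rows": "0 0.007 -0.01 0 0 0; 0 0.014 -0.02 0 0 0; -0.005 0.007 -0.02 0 -0.04 0; -0.005 0 -0.02 0 -0.04 0; -0.005 0 -0.02 0 -0.04 0; -0.005 0 -0.01 0 -0.04 0; -0.005 0 -0.01 0 -0.04 0; -0.005 0 -0.009 0 -0.04 0; -0.005 0 0 0 -0.04 0; 0 0 0 0 -0.04 0; 0 0 0 0 0 0; 0 0 0 0 0 0"
}}

```text
clock: 26.45
tcp_pos: [0.6701, -0.3794, 0.1764]
orientation: [-1.571, -0.082, -0.073]
contact_force: [0.9, -0.3, -3.3]
grip_width: 0.0137
```

```bash
python3 - <<'E'
from k import *
st();d=snap('wrist','w14.png');crop(d,180,0,460,200,2.8,'w14.png')
for z,t in [(.04,-.2),(.035,-.3),(.035,-.5)]:
  p=plip(TR+[.015,0],z,0,t);print(delta(*p),tcp(*p))
E
```

```text
t 26.45 tcp [ 0.6701 -0.3794  0.1764] y [ 0.0986 -0.0015 -0.9951] z [-0.0055  1.     -0.0021] F [ 0.9 -0.3 -3.3] M [ 0.02 -0.    0.01] w 0.0137
q [ 0.6983  0.668  -0.3962  1.4002  0.2397  1.0309  1.8533]
(array([-0.0126,  0.0003, -0.0104]), array([ 0.0022, -0.1008, -0.0057])) [ 0.658  -0.3789  0.1659]
(array([-0.0257,  0.0003, -0.0062]), array([ 0.0025, -0.2008, -0.0056])) [ 0.645  -0.3789  0.1701]
(array([-0.0542,  0.0003,  0.0081]), array([ 0.0031, -0.4008, -0.0054])) [ 0.6164 -0.3789  0.1843]
```

View pics/w14.png

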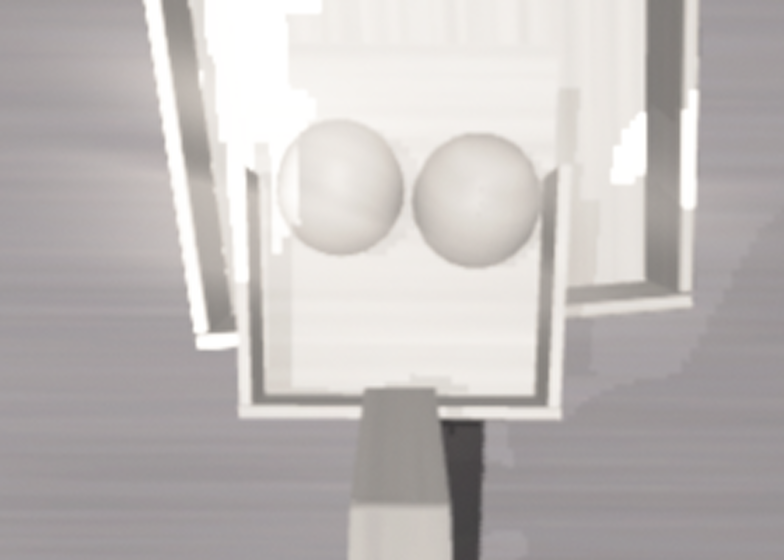

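Call:
{"op": "send_rows", "data": {
  "rows": "-0.004 0 -0.0035 0 -0.033 0; -0.004 0 -0.0035 0 -0.033 0; -0.004 0 -0.0035 0 -0.033 0; -0.0065 0 0.002 0 -0.05 0; -0.0065 0 0.002 0 -0.05 0; 0 0 0 0 0 0; 0 0 0 0 0 0; 0 0 0 0 0 0; 0 0 0 0 0 0"
}}

```text
clock: 27.4
tcp_pos: [0.6465, -0.3792, 0.1693]
orientation: [-1.56, -0.239, -0.23]
contact_force: [0.7, 0.2, -2.4]
grip_width: 0.014
```

```bash
python3 - <<'E'
from k import *
st();d=snap('wrist','w15.png')
E
```

```text
t 27.4 tcp [ 0.6465 -0.3792  0.1693] y [ 0.2942 -0.0007 -0.9558] z [-0.0058  1.     -0.0025] F [ 0.7  0.2 -2.4] M [-0.03  0.35  0.03] w 0.014
q [ 0.8376  0.5833 -0.4706  1.6159  0.1794  0.7298  1.9293]
```

View pics/w15.png

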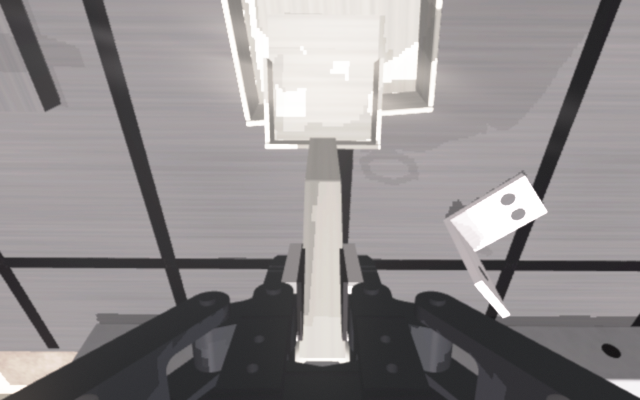

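Call:
{"op": "send_rows", "data": {
  "rows": "0.003 0 0.03 0 0.03 0; 0.003 0 0.03 0 0.05 0; 0.003 0 0.03 0 0.06 0; 0 0.01 0.03 0 0.06 0; 0 0.03 0.02 0 0.06 0; 0 0.03 0 0 0.02 -0.05; -0.01 0.04 0 0 0 -0.09; -0.01 0.04 0 0 0 -0.09; -0.01 0.04 0 0 0 -0.09; -0.01 0.04 0 0 0 -0.09; -0.01 0.04 0 0 0 -0.09; -0.01 0.03 0 0 0 -0.09; 0 0 0 0 0 0; 0 0 0 0 0 0"
}}

```text
clock: 28.85
tcp_pos: [0.5946, -0.0788, 0.3097]
orientation: [-1.53, 0.442, -0.471]
contact_force: [0.1, -1.0, -2.5]
grip_width: 0.0134
```

```bash
python3 - <<'E'
from k import *
st();d=snap('top','t16.png');crop(d,190,120,510,320,2.5,'t16.png')
for a in [(-.002,.2,0),(-.002,.03,0)]: print(delta(*pose(a[0],a[1],-.63,a[2])),tcp(*pose(a[0],a[1],-.63,a[2])))
E
```

```text
t 28.85 tcp [ 0.5946 -0.0788  0.3097] y [ 0.0152 -0.0123 -0.9998] z [ 0.5495  0.8355 -0.0019] F [ 0.1 -1.  -2.5] M [-0.09 -0.06 -0.  ] w 0.0134
q [ 0.344   0.3119 -0.4102  1.6366  0.1453  1.2062  0.8904]
(array([-0.0253,  0.0446, -0.0023]), array([ 0.0137, -0.0205, -0.0456])) [ 0.5694 -0.0358  0.3071]
(array([-0.0253,  0.0446, -0.1723]), array([ 0.0137, -0.0205, -0.0456])) [ 0.5694 -0.0358  0.1371]
```

View pics/t16.png

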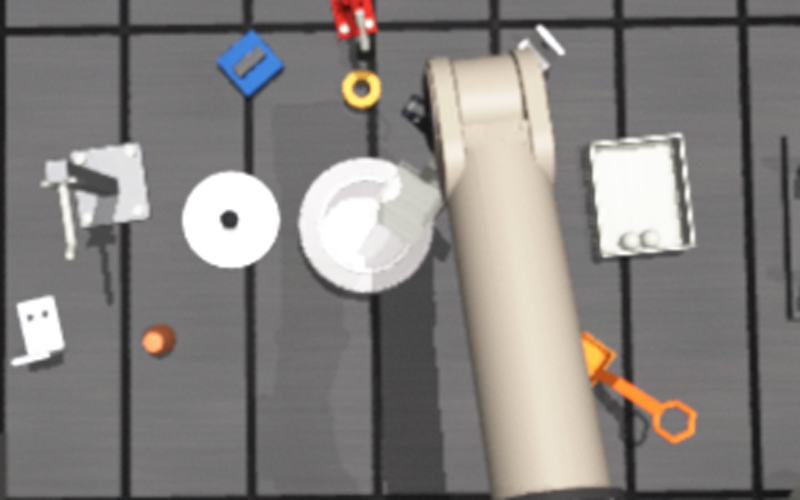

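Call:
{"op": "send_rows", "data": {
  "rows": "-0.0085 0.015 0 0.005 -0.007 -0.015; -0.0085 0.015 0 0.005 -0.007 -0.015; -0.0085 0.0146 0 0.004 -0.006 -0.015; 0 0 0 0 0 0; 0 0 0 0 0 0"
}}

```text
clock: 29.4
tcp_pos: [0.5692, -0.0369, 0.3092]
orientation: [-1.503, 0.467, -0.519]
contact_force: [0.6, -0.7, -2.2]
grip_width: 0.0134
```

```bash
python3 - <<'E'
from k import *
st();d=snap('wrist','w17.png')
for a in [(-.002,.2,0),(-.002,.03,0)]: print(delta(*pose(a[0],a[1],-.63,a[2])))
E
```

```text
t 29.4 tcp [ 0.5692 -0.0369  0.3092] y [ 0.0344  0.0003 -0.9994] z [0.5897 0.8074 0.0205] F [ 0.6 -0.7 -2.2] M [-0.09 -0.07 -0.04] w 0.0134
q [ 0.3118  0.2525 -0.4309  1.7161  0.1175  1.1633  0.7896]
(array([ 0.0001,  0.0014, -0.002 ]), array([-0.0004, -0.0008,  0.0019]))
(array([ 0.0001,  0.0014, -0.172 ]), array([-0.0004, -0.0008,  0.0019]))
```

View pics/w17.png

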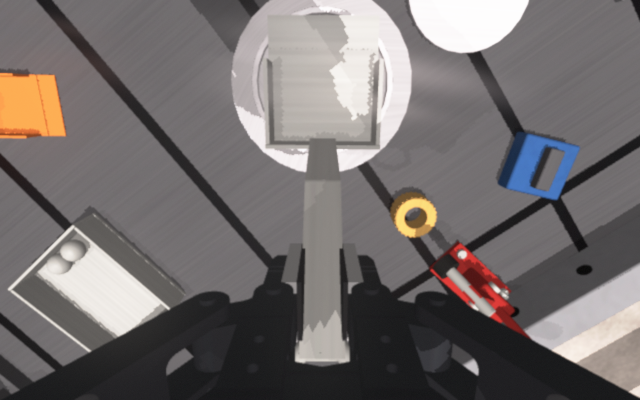

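Balls are in the tray (lower left); the blade is centred over the mouth. Descend.

Call:
{"op": "send_rows", "data": {
  "rows": "0 0.001 -0.03 0 0 0; 0 0 -0.03 0 0 0; 0 0 -0.03 0 0 0; 0 0 -0.03 0 0 0; 0 0 -0.03 0 0 0; 0 0 -0.02 0 0 0; 0 0 -0.01 0 0 0; 0 0 -0.004 0 0 0; 0 0 0 0 0 0; 0 0 0 0 0 0"
}}

```text
clock: 30.45
tcp_pos: [0.5697, -0.0345, 0.1262]
orientation: [-1.501, 0.466, -0.52]
contact_force: [0.5, 0.4, -1.1]
grip_width: 0.0136
```

```bash
python3 - <<'E'
from k import *
st();d=snap('wrist','w18.png')
for a in [(-.002,.011,0),(-.038,.0095,0),(-.037,.017,.16)]: print(delta(*pose(a[0],a[1],-.63,a[2])),tcp(*pose(a[0],a[1],-.63,a[2])))
p=np.array(C)
for az in (25,36,47):
  a=np.radians(az);print(proj(d,np.array([C[0]-.072*np.cos(a),C[1]+.072*np.sin(a),.023])))
E
```

```text
t 30.45 tcp [ 0.5697 -0.0345  0.1262] y [ 0.036   0.001  -0.9994] z [0.5892 0.8077 0.0221] F [ 0.5  0.4 -1.1] M [-0.06 -0.03  0.01] w 0.0136
q [ 0.2636  0.4433 -0.3949  1.9094  0.2362  0.7967  0.683 ]
(array([-0.0004, -0.0013, -0.0083]), array([-0.001 ,  0.0013,  0.0004])) [ 0.5694 -0.0358  0.1181]
(array([-0.0294,  0.0199, -0.0098]), array([-0.001 ,  0.0013,  0.0004])) [ 0.5403 -0.0146  0.1166]
(array([-0.0155,  0.0101, -0.0161]), array([0.0932, 0.1305, 0.0038])) [ 0.5542 -0.0244  0.1103]
[298.3743 -41.5664]
[321.7505 -44.0482]
[345.0765 -41.3317]
```

View pics/w18.png

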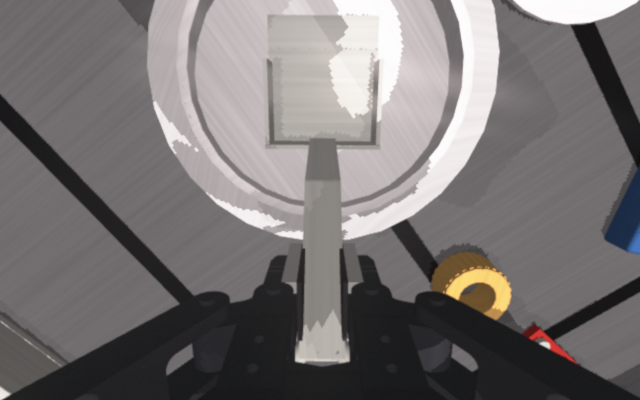

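Call:
{"op": "send_rows", "data": {
  "rows": "0 -0.001 -0.003 0 0 0; 0 0 -0.003 0 0 0; 0 0 -0.001 0 0 0; 0 0 0 0 0 0; 0 0 0 0 0 0"
}}

```text
clock: 31.0
tcp_pos: [0.5688, -0.0354, 0.1183]
orientation: [-1.502, 0.467, -0.518]
contact_force: [0.2, 0.1, -1.0]
grip_width: 0.0138
```

Call:
{"op": "send_rows", "data": {
  "rows": "0 0 -0.001 0 0 0; 0 0 0 0 0 0; 0 0 0 0 0 0"
}}

```text
clock: 31.3
tcp_pos: [0.5694, -0.0357, 0.118]
orientation: [-1.502, 0.466, -0.519]
contact_force: [-0.8, -0.9, 4.9]
grip_width: 0.0136
```

Call:
{"op": "send_rows", "data": {
  "rows": "0 0 -0.001 0 0 0; 0 0 0 0 0 0; 0 0 0 0 0 0"
}}

```text
clock: 31.6
tcp_pos: [0.5699, -0.036, 0.1178]
orientation: [-1.502, 0.466, -0.521]
contact_force: [-2.5, -2.8, 9.3]
grip_width: 0.0137
```

Call:
{"op": "send_rows", "data": {
  "rows": "-0.004 0.0029 0.0003 0 0 0; -0.004 0.0029 -0.0001 0 0 0; -0.004 0.0029 -0.0002 0 0 0; -0.004 0.0029 -0.0001 0 0 0; -0.004 0.0029 -0.0002 0 0 0; 0 0 0 0 0 0; 0 0 0 0 0 0"
}}

```text
clock: 32.3
tcp_pos: [0.5506, -0.0206, 0.1175]
orientation: [-1.501, 0.464, -0.521]
contact_force: [-1.0, -1.1, 7.1]
grip_width: 0.0137
```

```bash
python3 - <<'E'
from k import *
st();d=snap('wrist','w19.png')
E
```

```text
t 32.3 tcp [ 0.5506 -0.0206  0.1175] y [ 0.0381  0.0012 -0.9993] z [0.5889 0.8079 0.0235] F [-1.  -1.1  7.1] M [-0.09  0.02  0.02] w 0.0137
q [ 0.2445  0.427  -0.3989  1.9627  0.241   0.758   0.6484]
```

View pics/w19.png

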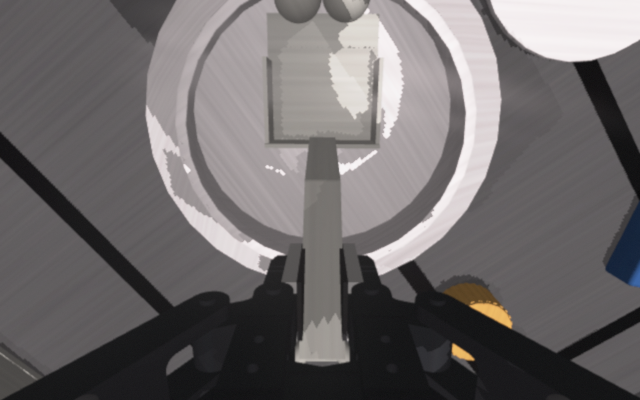

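Both remaining balls lie just ahead of the lip at (298,8) and (346,8), centred. Finish the push, then tilt.

Call:
{"op": "send_rows", "data": {
  "rows": "-0.003 0.002 -0.0001 0 0 0; -0.003 0.002 -0.0001 0 0 0; -0.0025 0.0015 -0.0001 0 0 0; 0 0 0 0 0 0; 0 0 0 0 0 0; 0.0023 -0.0016 -0.001 0.0157 0.0215 0; 0.0023 -0.0016 -0.001 0.0157 0.0215 0; 0.0023 -0.0016 -0.001 0.0157 0.0215 0; 0.0023 -0.0016 -0.001 0.0157 0.0215 0; 0.0023 -0.0016 -0.001 0.0157 0.0215 0; 0.0023 -0.0016 -0.0005 0.0157 0.0215 0; 0 0 0 0 0 0; 0 0 0 0 0 0"
}}

```text
clock: 33.65
tcp_pos: [0.554, -0.0252, 0.1098]
orientation: [-1.45, 0.585, -0.395]
contact_force: [1.3, 0.9, 2.1]
grip_width: 0.0139
```

```bash
python3 - <<'E'
from k import *
st();d=snap('wrist','w20.png')
p=pose(-.025,.047,-.63,.38,slope=0);print(clear(*p),delta(*p))
E
```

```text
t 33.65 tcp [ 0.554  -0.0252  0.1098] y [-0.0949  0.095  -0.9909] z [0.592  0.8057 0.0206] F [1.3 0.9 2.1] M [-0.28 -0.3  -0.03] w 0.0139
q [ 0.3223  0.5174 -0.4347  1.8516  0.1375  0.9076  0.7781]
(np.float64(9.4), array([51.,  8., 74.]), np.float64(20.1)) (array([ 0.0274, -0.0167,  0.0044]), array([0.1294, 0.2114, 0.0057]))
```

View pics/w20.png

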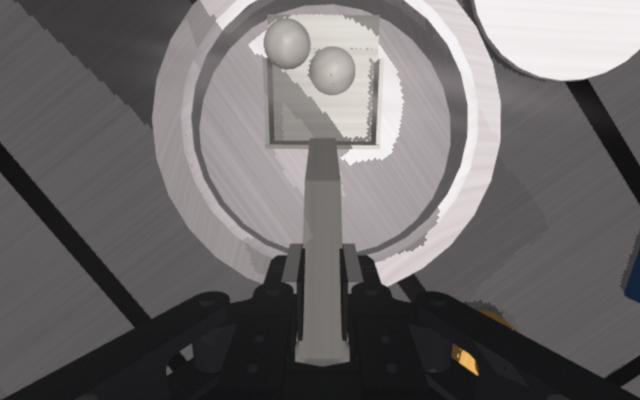

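Call:
{"op": "send_rows", "data": {
  "rows": "0 0 0.005 -0.04 0.029 0; 0 0 0.005 0.012 0.021 0; 0.0035 -0.0022 0 0.014 0.024 0; 0.0035 -0.0022 0 0.014 0.024 0; 0.0035 -0.0022 0 0.014 0.024 0; 0.0035 -0.0022 -0.001 0.014 0.024 0; 0.0035 -0.0022 -0.001 0.014 0.024 0; 0.0035 -0.0022 -0.001 0.014 0.024 0; 0.0035 -0.0022 -0.002 0.014 0.024 0; 0.0029 -0.0013 -0.001 0.014 0.024 0; 0 0 0 0 0 0; 0 0 0 0 0 0"
}}

```text
clock: 34.9
tcp_pos: [0.5805, -0.0413, 0.1133]
orientation: [-1.429, 0.782, -0.187]
contact_force: [0.1, 0.5, -2.1]
grip_width: 0.0135
```

```bash
python3 - <<'E'
from k import *
st();d=snap('wrist','w21.png')
p=pose(-.025,.047,-.63,.38,slope=0);print(clear(*p),delta(*p))
E
```

```text
t 34.9 tcp [ 0.5805 -0.0413  0.1133] y [-0.3301  0.1746 -0.9277] z [ 0.5822  0.8112 -0.0545] F [ 0.1  0.5 -2.1] M [-0.41 -0.72  0.04] w 0.0135
q [ 0.3351  0.6894 -0.4206  1.5873  0.0773  1.248   0.8588]
(np.float64(9.4), array([51.,  8., 74.]), np.float64(20.1)) (array([ 0.0007, -0.0006,  0.0006]), array([ 0.0448, -0.0305, -0.0078]))
```

View pics/w21.png

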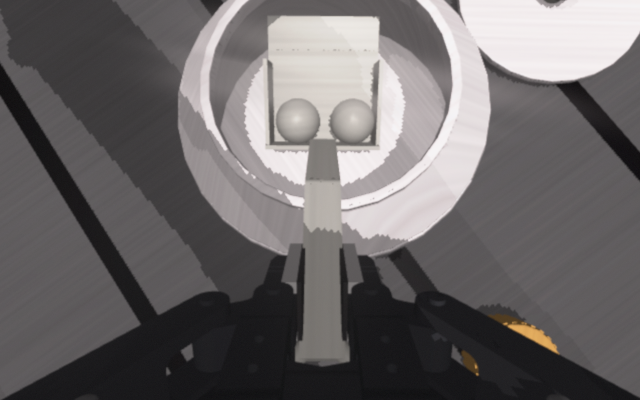

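Call:
{"op": "send_rows", "data": {
  "rows": "0 0 0.0075 -0.0124 -0.04 0; 0 0 0.0075 -0.0124 -0.04 0; 0 0 0.0075 -0.0124 -0.04 0; 0 0 0.0075 -0.0124 -0.04 0; 0.0049 -0.0035 0.01 0 0 0; 0.0024 -0.0018 0.01 0 0 0; 0 0 0.015 0 0 0; 0 0 0.015 0 0 0; 0 0 0.02 0 0 0; 0 0 0.02 0 0 0; 0 0 0.02 0 0 0; 0 0 0.02 0 0 0; 0 0 0.02 0 0 0; 0 0 0 0 0 0; 0 0 0 0 0 0"
}}

```text
clock: 36.45
tcp_pos: [0.5888, -0.0469, 0.2942]
orientation: [-1.44, 0.648, -0.32]
contact_force: [0.1, -0.1, -4.1]
grip_width: 0.0135
```

```bash
python3 - <<'E'
from k import *
st();d=snap('wrist','w22.png');t=snap('top','t22.png');crop(t,190,120,510,320,2.5,'t22.png')
p=plip(TR+[.025,0],.2,0,.2);print(delta(*p),tcp(*p))
E
```

```text
t 36.45 tcp [ 0.5888 -0.0469  0.2942] y [-0.1756  0.1276 -0.9762] z [0.5869 0.8096 0.0002] F [ 0.1 -0.1 -4.1] M [-0.33 -0.48  0.03] w 0.0135
q [ 0.3622  0.4352 -0.4498  1.5241  0.0457  1.3912  0.8654]
(array([ 0.1213, -0.3319, -0.0151]), array([-0.0054, -0.0207,  0.6273])) [ 0.7093 -0.3789  0.2777]
```

View pics/w22.png

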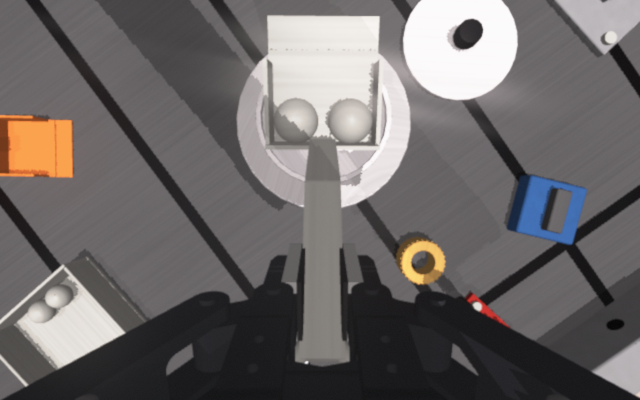

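View pics/t22.png

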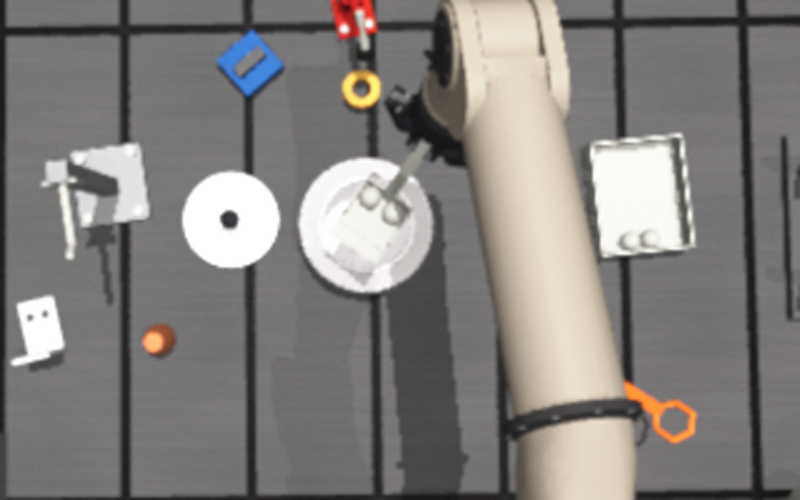

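Call:
{"op": "send_rows", "data": {
  "rows": "0.004 -0.012 0 0 0 0.02; 0.009 -0.024 0 0 0 0.045; 0.009 -0.025 0 0 0 0.047; 0.009 -0.025 0 0 0 0.047; 0.009 -0.025 0 0 0 0.047; 0.009 -0.025 0 0 0 0.047; 0.009 -0.025 0 0 0 0.047; 0.009 -0.025 0 0 0 0.047; 0.009 -0.025 0 0 0 0.047; 0.009 -0.025 0 0 0 0.047; 0.009 -0.025 0 0 0 0.047; 0.009 -0.025 0 0 0 0.047; 0.009 -0.025 0 0 0 0.047; 0.006 -0.015 0 0 0 0.03; 0.003 -0.006 0 0 0 0.015; 0 0 0 0 0 0; 0 0 0 0 0 0"
}}

```text
clock: 38.25
tcp_pos: [0.7098, -0.3776, 0.2933]
orientation: [-1.562, 0.173, 0.173]
contact_force: [0.4, 0.7, -3.5]
grip_width: 0.0138
```

```bash
python3 - <<'E'
from k import *
st();d=snap('wrist','w23.png')
p=plip(TR+[.02,0],.06,0,-.1);print(delta(*p),tcp(*p))
E
```

```text
t 38.25 tcp [ 0.7098 -0.3776  0.2933] y [-0.2184  0.0015 -0.9759] z [-0.0002  1.      0.0016] F [ 0.4  0.7 -3.5] M [ 0.08 -0.53  0.  ] w 0.0138
q [ 0.5382  0.8426 -0.4004  0.8269  0.3482  1.7294  1.8207]
(array([-0.0347, -0.0014, -0.1183]), array([-0.0011, -0.3196, -0.0007])) [ 0.6751 -0.3789  0.1755]
```

View pics/w23.png

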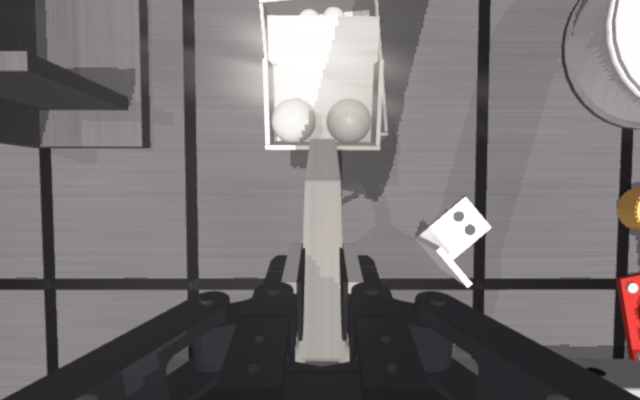

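Call:
{"op": "send_rows", "data": {
  "rows": "0 0 -0.01 0 0 0; 0 0 -0.02 0 -0.02 0; -0.005 0 -0.02 0 -0.03 0; -0.005 0 -0.02 0 -0.04 0; -0.005 0 -0.02 0 -0.04 0; -0.005 0 -0.02 0 -0.04 0; -0.005 0 -0.01 0 -0.04 0; -0.005 0 -0.003 0 -0.04 0; -0.005 0 -0.003 0 -0.04 0; -0.005 0 -0.003 0 -0.04 0; -0.0065 0 0.001 0 -0.05 0; -0.0065 0 0.002 0 -0.05 0; -0.0065 0 0.002 0 -0.05 0; -0.0065 0 0.002 0 -0.05 0; 0 0 0 0 0 0; 0 0 0 0 0 0; 0 0 0 0 0 0; 0 0 0 0 0 0"
}}

```text
clock: 40.1
tcp_pos: [0.6448, -0.3782, 0.1722]
orientation: [-1.556, -0.245, -0.243]
contact_force: [-0.5, -0.5, -2.5]
grip_width: 0.0136
```

```bash
python3 - <<'E'
from k import *
st();d=snap('wrist','w24.png')
E
```

```text
t 40.1 tcp [ 0.6448 -0.3782  0.1722] y [ 0.306   0.0007 -0.952 ] z [-0.0008  1.      0.0004] F [-0.5 -0.5 -2.5] M [-0.    0.42  0.04] w 0.0136
q [ 0.9131  0.596  -0.5756  1.6221  0.2595  0.7318  1.8661]
```

View pics/w24.png

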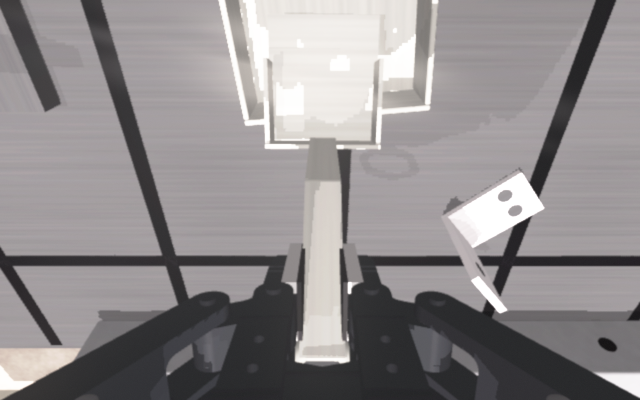

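Call:
{"op": "send_rows", "data": {
  "rows": "0.003 0 0.03 0 0.03 0; 0.003 0 0.03 0 0.05 0; 0 0 0.03 0 0.06 0; 0 0.01 0.03 0 0.06 0; -0.01 0.02 0 0 0.06 -0.03; -0.02 0.025 0 0 0.03 -0.03; -0.02 0.025 0 0 0.02 -0.04; -0.02 0.025 0 0 0 -0.04; -0.02 0.025 0 0 0 -0.04; -0.02 0.023 0 0 0 -0.02; 0 0 0 0 0 0; 0 0 0 0 0 0"
}}

```text
clock: 41.35
tcp_pos: [0.5403, -0.2255, 0.2927]
orientation: [-1.57, 0.155, -0.157]
contact_force: [0.3, -0.1, -1.7]
grip_width: 0.0134
```

```bash
python3 - <<'E'
from k import *
o,M=st();d=snap('wrist','w25.png');t=snap('top','t25.png');crop(t,190,120,510,320,2.5,'t25.png')
print(R.from_matrix(np.array([[np.cos(-.2),-np.sin(-.2),0],[np.sin(-.2),np.cos(-.2),0],[0,0,1]])@np.array([[1,0,0],[0,0,1],[0,-1,0]])@M.T).as_rotvec())
E
```

```text
t 41.35 tcp [ 0.5403 -0.2255  0.2927] y [ 0.0013 -0.0048 -1.    ] z [ 0.1974  0.9803 -0.0045] F [ 0.3 -0.1 -1.7] M [-0.05 -0.14 -0.05] w 0.0134
q [ 0.7261  0.3281 -0.557   1.6747  0.1894  1.1897  1.4947]
[ 0.0048  0.0013 -0.0013]
```

View pics/w25.png

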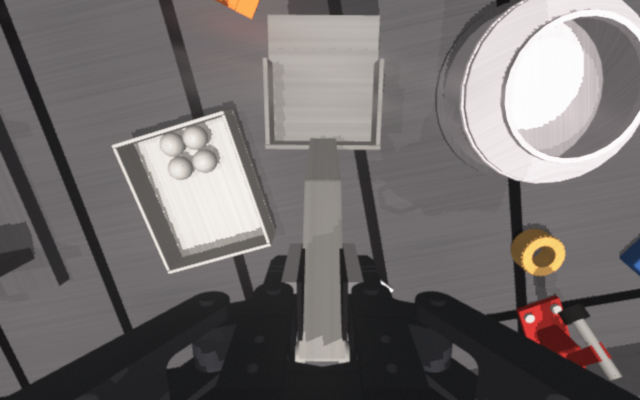

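View pics/t25.png

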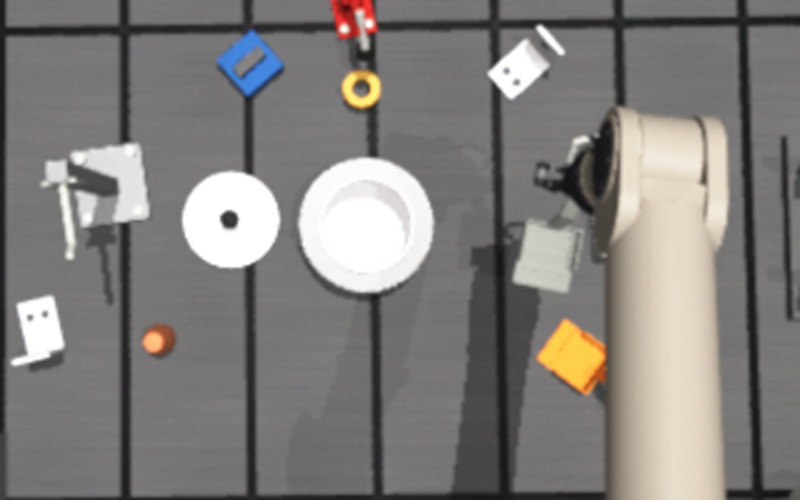

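Call:
{"op": "send_rows", "data": {
  "rows": "-0.003 0 -0.03 0 0 0; 0 0 -0.04 0 0 0; 0 0 -0.04 0 0 0; 0 0 -0.03 0 0 0; 0 0 -0.02 0 0 0; 0 0 -0.015 0 0 0; 0 0 -0.006 0 0 0; 0 0 0 0 0 0; 0 0 0 0 0 0"
}}

```text
clock: 42.35
tcp_pos: [0.5376, -0.2262, 0.112]
orientation: [-1.569, 0.156, -0.159]
contact_force: [0.5, 0.4, -1.0]
grip_width: 0.0137
```

Call:
{"op": "send_rows", "data": {
  "rows": "0 0 -0.002 0 0 0; 0 0 -0.001 0 0 0; 0 0 0 0 0 0; 0 0 0 0 0 0"
}}

```text
clock: 42.75
tcp_pos: [0.5368, -0.226, 0.1083]
orientation: [-1.569, 0.157, -0.158]
contact_force: [0.2, 0.2, -1.9]
grip_width: 0.0137
```

Call:
{"op": "send_rows", "data": {
  "rows": "0 0 -0.001 0 0 0; 0 0 -0.001 0 0 0; 0 0 -0.001 0 0 0; 0 0 0 0 0 0; 0 0 0 0 0 0"
}}

```text
clock: 43.25
tcp_pos: [0.5368, -0.2261, 0.1052]
orientation: [-1.569, 0.157, -0.158]
contact_force: [0.1, -0.0, -0.5]
grip_width: 0.0136
```

Call:
{"op": "send_rows", "data": {
  "rows": "0 0 -0.0005 0 0 0; 0 0 0 0 0 0; 0 0 0 0 0 0"
}}

```text
clock: 43.55
tcp_pos: [0.5372, -0.2262, 0.105]
orientation: [-1.569, 0.156, -0.159]
contact_force: [0.2, -0.9, 2.9]
grip_width: 0.0136
```

Call:
{"op": "send_rows", "data": {
  "rows": "0 0 0 0 0 0; 0 0 0 0 0 0; 0 0 0 0 0 0; 0 0 0 0 0 0; -0.01 0.002 -0.01 0 0 0; -0.0096 0.002 -0.01 0 0 0; 0 0 0 0 0 0; 0 0 0 0 0 0",
  "grip": 0.045
}}

```text
clock: 44.35
tcp_pos: [0.5163, -0.2218, 0.084]
orientation: [-1.569, 0.158, -0.157]
contact_force: [0.3, -0.1, -1.4]
grip_width: 0.0452
```

Call:
{"op": "send_rows", "data": {
  "rows": "0 0 0 0 0 0; 0 0 0 0 0 0; 0 0 0 0 0 0; 0 0 0 0 0 0; 0 0 0 0 0 0; 0 0 0 0 0 0; 0 0 0 0 0 0",
  "grip": 0,
  "grip_force": 115
}}

```text
clock: 45.05
tcp_pos: [0.518, -0.2221, 0.0852]
orientation: [-1.569, 0.156, -0.159]
contact_force: [0.6, -0.4, 4.5]
grip_width: 0.0136
```

```bash
python3 - <<'E'
from k import *
o,M=st();d=snap('wrist','w26.png');s=snap('side','s26.png');crop(s,290,90,420,200,6,'s26.png')
E
```

```text
t 45.05 tcp [ 0.518  -0.2221  0.0852] y [ 0.0018 -0.0043 -1.    ] z [ 0.1989  0.98   -0.0038] F [ 0.6 -0.4  4.5] M [ 0.12 -0.15  0.04] w 0.0136
q [ 0.6729  0.5241 -0.4888  1.9213  0.3475  0.7764  1.3597]
```

View pics/w26.png

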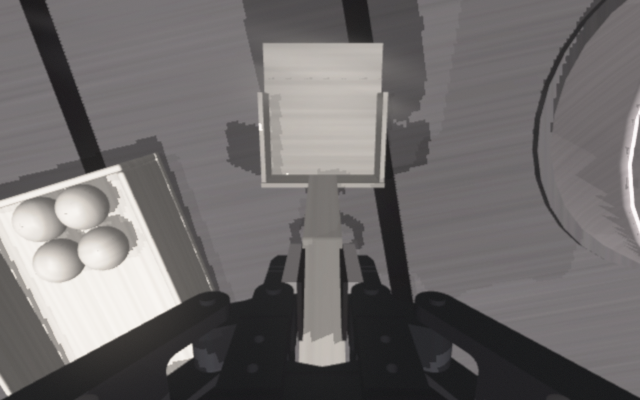

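View pics/s26.png

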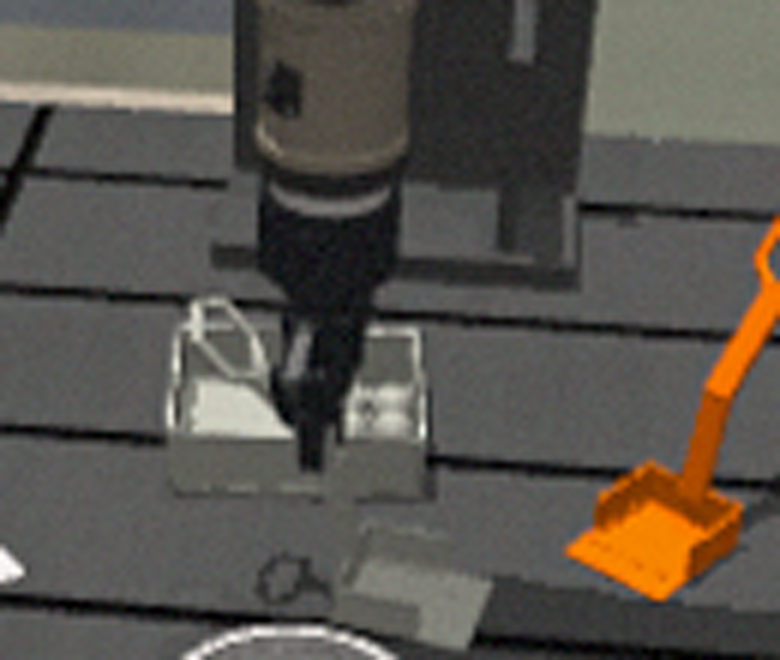

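```bash
python3 - <<'E'
from k import *
o,M=st();d=r.grab_frame('wrist')
m=(onz(d,263.5,43,.001)+onz(d,382.5,43,.001))/2;l=A.T@(M.T@(m-o['tcp_pos']));print('lip rel tcp in scoop axes',l,'TS',np.array([-.04,0,.001])-l)
TS2=np.array([-.04,0,.001])-l; TS2[2]=o['tcp_pos'][2]
H=np.array([.5556,.3759]);ps=.142
def heye(xh,z,t,TSx=TS2):
    Rm=R.from_euler('z',ps)*R.from_rotvec([0,t,0])
    e=np.array([H[0]+np.cos(ps)*xh,H[1]+np.sin(ps)*xh,z])
    return e+Rm.apply(TSx-np.array([.1181,0,.1568])),Rm
for a in [(-.16,.30,0),(-.16,.29,-.4),(-.13,.284,-.5),(-.06,.284,-.5),(-.06,.262,-.5),(-.06,.262,-.6)]: print(a,heye(*a)[0])
E
```

```text
t 45.15 tcp [ 0.518  -0.2221  0.0852] y [ 0.0018 -0.0043 -1.    ] z [ 0.1989  0.98   -0.0039] F [0.1 0.8 5.8] M [ 0.1  -0.05  0.01] w 0.0137
q [ 0.6729  0.5241 -0.4888  1.9213  0.3475  0.7764  1.3597]
lip rel tcp in scoop axes [-0.1012  0.0006 -0.084 ] TS [ 0.0612 -0.0006  0.085 ]
(-0.16, 0.3, 0) [0.341  0.3446 0.2284]
(-0.16, 0.29, -0.4) [0.373  0.3492 0.2019]
(-0.13, 0.284, -0.5) [0.4115 0.3547 0.1939]
(-0.06, 0.284, -0.5) [0.4808 0.3646 0.1939]
(-0.06, 0.262, -0.5) [0.4808 0.3646 0.1719]
(-0.06, 0.262, -0.6) [0.4898 0.3659 0.1708]
```

Call:
{"op": "send_rows", "data": {
  "rows": "0 0 0.03 0 0 0; 0 0 0.05 0 0 0; 0 0 0.05 0 0 0; 0 0.02 0.05 0 0 0; 0 0.04 0.035 0 0 0; -0.01 0.04 0 0 0 0.03; -0.01 0.04 0 0 0 0.03; -0.01 0.04 0 0 0 0.03; -0.01 0.04 0 0 0 0.03; -0.01 0.04 0 0 0 0.03; -0.012 0.04 0 0 0 0.03; -0.012 0.04 0 0 0 0.03; -0.012 0.04 0 0 0 0.03; -0.012 0.04 0 0 0 0.03; -0.012 0.04 0 0 0 0.03; -0.012 0.04 0 0 0 0.03; -0.015 0.03 0 0 0 0.015; -0.01 0.03 0 0 0 0; 0 0 0 0 0 0"
}}

```text
clock: 47.1
tcp_pos: [0.367, 0.3381, 0.2937]
orientation: [-1.569, -0.119, 0.12]
contact_force: [-0.8, -0.9, -1.1]
grip_width: 0.0137
```

```bash
cat >> k.py <<'E'
TS2=np.array([.0612,-.0006,.085])
H=np.array([.5556,.3759]);PS=.142
def heye(xh,z,t,yh=0):
    Rm=R.from_euler('z',PS)*R.from_rotvec([0,t,0])
    e=np.array([H[0]+np.cos(PS)*xh-np.sin(PS)*yh,H[1]+np.sin(PS)*xh+np.cos(PS)*yh,z])
    p=e+Rm.apply(TS2-np.array([.1181,0,.1568]))
    o=r.get_obs(); T=R.from_matrix(Rm.as_matrix()@np.array([[1,0,0],[0,0,1],[0,-1,0]]))
    return p-o['tcp_pos'],(T*R.from_rotvec(o['orientation']).inv()).as_rotvec()
E
python3 - <<'E'
from k import *
o,M=st();d=snap('wrist','w27.png');d=snap('side','s27.png')
for a in [(-.13,.36,0),(-.13,.36,-.5),(-.13,.284,-.5)]: print(a,heye(*a))
E
```

```text
t 47.1 tcp [0.367  0.3381 0.2937] y [-0.0004 -0.0014 -1.    ] z [-0.1515  0.9885 -0.0013] F [-0.8 -0.9 -1.1] M [-0.03 -0.06 -0.02] w 0.0137
q [-0.0137  0.2545 -0.9921  1.8395  0.2312  1.172   0.6407]
(-0.13, 0.36, 0) (array([ 0.0012,  0.0147, -0.005 ]), array([ 0.0048,  0.0002, -0.0047]))
(-0.13, 0.36, -0.5) (array([ 0.0422,  0.0206, -0.0234]), array([ 0.0766, -0.4946, -0.0034]))
(-0.13, 0.284, -0.5) (array([ 0.0422,  0.0206, -0.0994]), array([ 0.0766, -0.4946, -0.0034]))
```

View pics/w27.png

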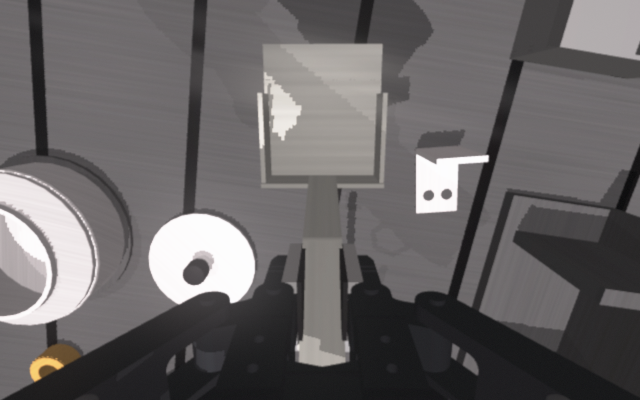

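View pics/s27.png

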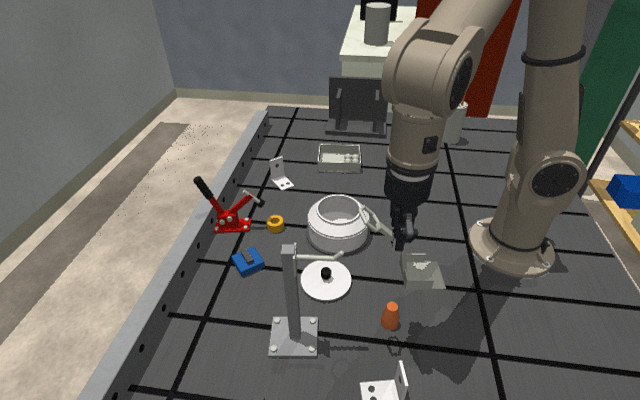

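Call:
{"op": "send_rows", "data": {
  "rows": "0.007 0.0034 -0.004 0.0128 -0.0824 0; 0.007 0.0034 -0.004 0.0128 -0.0824 0; 0.007 0.0034 -0.004 0.0128 -0.0824 0; 0.007 0.0034 -0.004 0.0128 -0.0824 0; 0.007 0.0034 -0.004 0.0128 -0.0824 0; 0.007 0.0034 -0.004 0.0128 -0.0824 0; 0 0 0 0 0 0; 0 0 0 0 0 0"
}}

```text
clock: 48.0
tcp_pos: [0.4123, 0.3532, 0.2695]
orientation: [-1.498, -0.497, -0.279]
contact_force: [-0.1, 0.2, -2.9]
grip_width: 0.0136
```

```bash
python3 - <<'E'
from k import *
o,M=st();d=snap('wrist','w28.png');d=snap('side','s28.png');crop(d,260,170,460,320,4,'s28.png')
import pickle;pickle.dump(d,open('s28.pkl','wb'))
t=snap('top','t28.png');crop(t,160,150,300,255,5,'t28.png');pickle.dump(t,open('t28.pkl','wb'))
for a in [(-.13,.36,-.5),(-.13,.284,-.5)]: print(a,heye(*a))
E
```

```text
t 48.0 tcp [0.4123 0.3532 0.2695] y [ 0.4735  0.0676 -0.8782] z [-0.1421  0.9898 -0.0005] F [-0.1  0.2 -2.9] M [-0.08  0.75 -0.01] w 0.0136
q [-0.1844  0.1367 -0.9216  2.0843  0.7382  0.8044  0.1485]
(-0.13, 0.36, -0.5) (array([-0.0014,  0.0005, -0.0006]), array([-0.0017,  0.0001,  0.    ]))
(-0.13, 0.284, -0.5) (array([-0.0014,  0.0005, -0.0766]), array([-0.0017,  0.0001,  0.    ]))
```

View pics/s28.png

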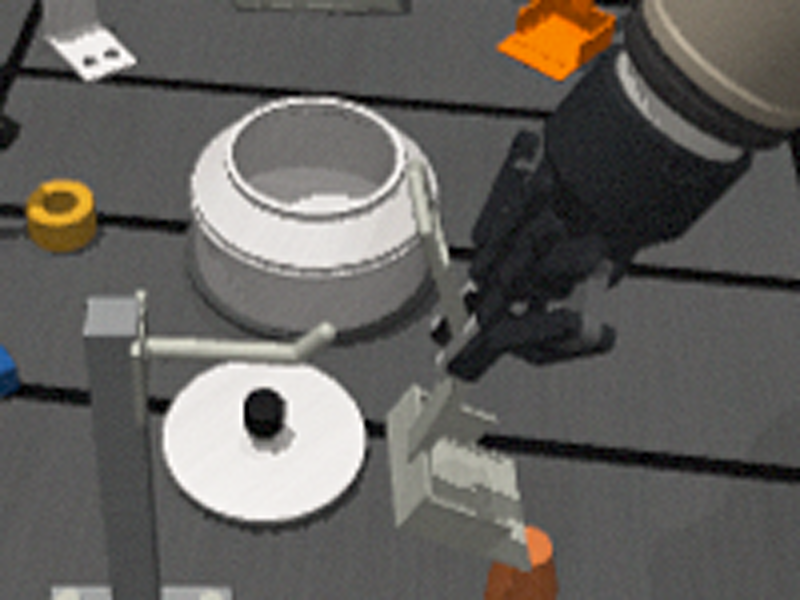

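View pics/t28.png

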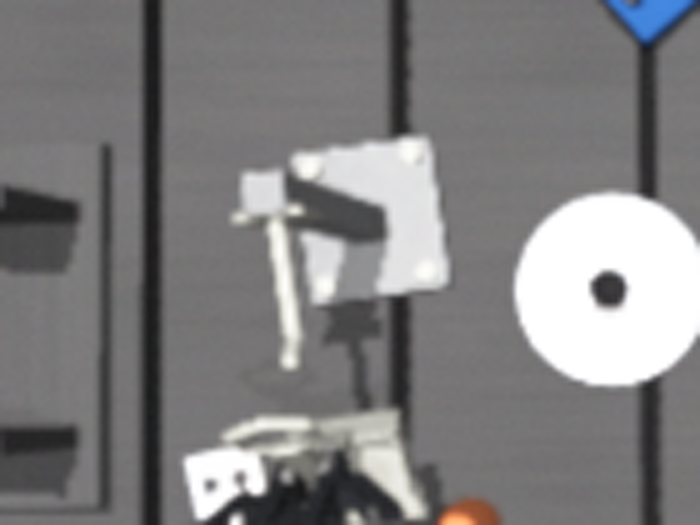

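View pics/w28.png

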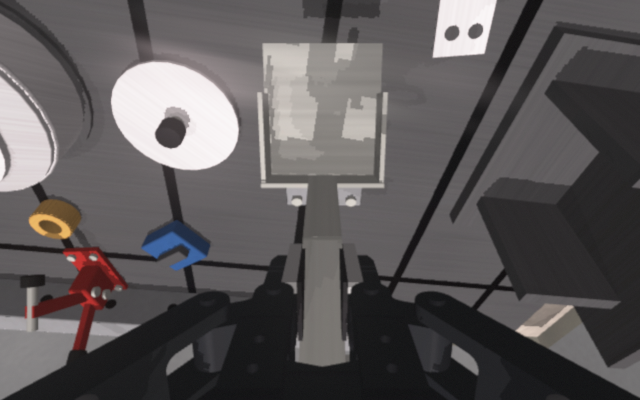

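```bash
python3 - <<'E'
from k import *
import pickle
o,M=st()
S=M@A
f=lambda q:o['tcp_pos']+S@(np.array(q)-TS2)
s=pickle.load(open('s28.pkl','rb'));t=pickle.load(open('t28.pkl','rb'))
for n,q in dict(end=(.135,0,.1738),endtop=(.1375,0,.1763),eye=(.1181,0,.1568),inner=(.101,0,.140),lip=(-.04,0,.001),l1=(-.04,.035,.001),L=(.1181,.021,.1568),Rr=(.1181,-.021,.1568)).items():
    p=f(q);print(n,p,'side',(proj(s,p)-[260,170])*4,'top',(proj(t,p)-[160,150])*5)
E
```

```text
t 48.15 tcp [0.413  0.3542 0.2703] y [ 0.4747  0.0693 -0.8774] z [-0.1415  0.9899  0.0017] F [ 0.9 -0.3 -2.5] M [-0.18  0.75  0.01] w 0.0133
q [-0.184   0.1371 -0.9221  2.0826  0.7395  0.8039  0.1468]
end [0.4349 0.3577 0.3837] side [416.4846 176.2689] top [255.6764 424.6834]
endtop [0.4358 0.3579 0.387 ] side [414.677  170.2718] top [253.7232 423.0329]
eye [0.4283 0.3568 0.3606] side [428.2739 215.9418] top [268.6168 435.5012]
inner [0.4214 0.3559 0.3377] side [440.1798 253.7821] top [281.0963 446.3918]
lip [0.3649 0.3481 0.1481] side [521.3345 513.8569] top [368.4797 522.1774]
l1 [0.3599 0.3828 0.1481] side [531.2922 571.5579] top [315.1865 530.5198]
L [0.4253 0.3776 0.3607] side [432.988  249.4773] top [230.9087 441.3986]
Rr [0.4312 0.336  0.3606] side [423.7909 184.05  ] top [306.321  429.6044]
```

Call:
{"op": "send_rows", "data": {
  "rows": "-0.0015 0 -0.015 0 0 0; 0 0 -0.02 0 0 0; 0 0 -0.02 0 0 0; 0 0 -0.019 0 0 0; 0 0 0 0 0 0; 0 0 0 0 0 0"
}}

```text
clock: 48.75
tcp_pos: [0.411, 0.3548, 0.1963]
orientation: [-1.495, -0.499, -0.28]
contact_force: [0.3, 1.4, -1.6]
grip_width: 0.0134
```

```bash
python3 - <<'E'
from k import *
o,M=st();d=snap('side','s29.png');crop(d,290,200,430,305,5.5,'s29.png')
t=snap('top','t29.png');crop(t,180,170,260,230,8,'t29.png')
for a in [(-.13,.286,-.5)]: print(a,heye(*a))
E
```

```text
t 48.75 tcp [0.411  0.3548 0.1963] y [ 0.4747  0.0699 -0.8774] z [-0.1431  0.9897  0.0015] F [ 0.3  1.4 -1.6] M [-0.07  0.66  0.02] w 0.0134
q [-0.2824  0.2594 -0.8686  2.1681  0.9787  0.7484 -0.1185]
(-0.13, 0.286, -0.5) (array([ 0.0004, -0.0006, -0.0015]), array([-0.0029,  0.002 , -0.0015]))
```

View pics/s29.png

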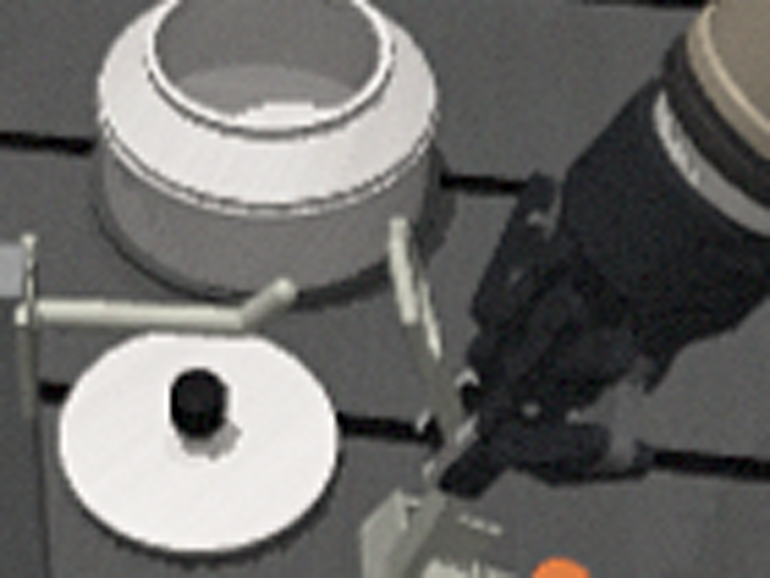

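View pics/t29.png

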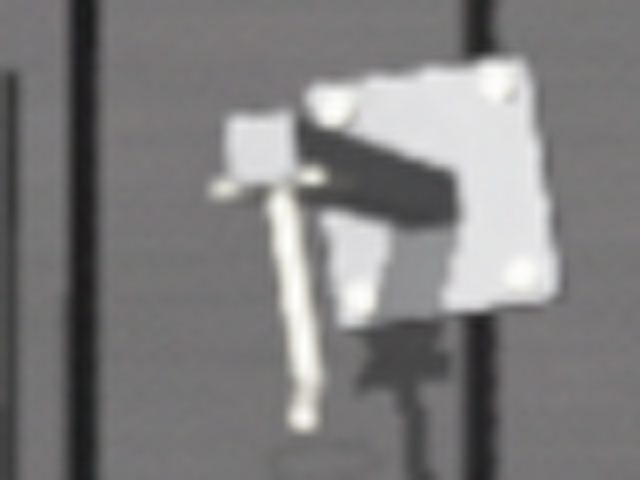

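Call:
{"op": "send_rows", "data": {
  "rows": "0.007 0.001 0 0 0 0; 0.01 0.0014 -0.001 0 0 0; 0.01 0.0014 0 0 0 0; 0.008 0.0011 0 0 0 0; 0 0 0 0 0 0; 0 0 0 0 0 0"
}}

```text
clock: 49.45
tcp_pos: [0.4457, 0.3595, 0.1947]
orientation: [-1.495, -0.499, -0.28]
contact_force: [0.2, 0.7, -1.9]
grip_width: 0.0133
```

```bash
python3 - <<'E'
from k import *
o,M=st();d=snap('side','s30.png');crop(d,290,200,430,305,5.5,'s30.png')
t=snap('top','t30.png');crop(t,180,180,260,240,8,'t30.png')
for a in [(-.095,.285,-.5),(-.065,.285,-.5)]: print(a,heye(*a))
E
```

```text
t 49.45 tcp [0.4457 0.3595 0.1947] y [ 0.4748  0.0699 -0.8773] z [-0.1432  0.9897  0.0013] F [ 0.2  0.7 -1.9] M [-0.08  0.72  0.04] w 0.0133
q [-0.2635  0.3053 -0.8413  2.1182  1.0039  0.7467 -0.0752]
(-0.095, 0.285, -0.5) (array([ 0.0011,  0.0001, -0.    ]), array([-0.0012,  0.0006, -0.0025]))
(-0.065, 0.285, -0.5) (array([ 0.0308,  0.0043, -0.    ]), array([-0.0012,  0.0006, -0.0025]))
```

View pics/s30.png

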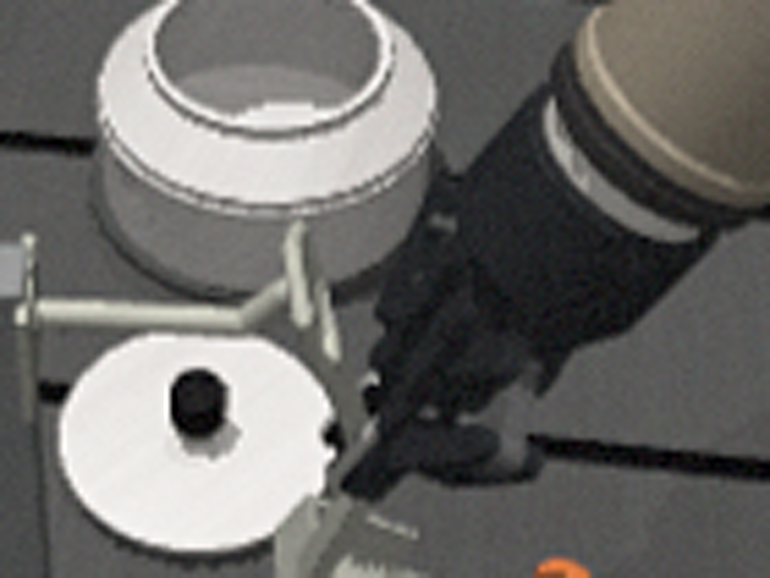

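View pics/t30.png

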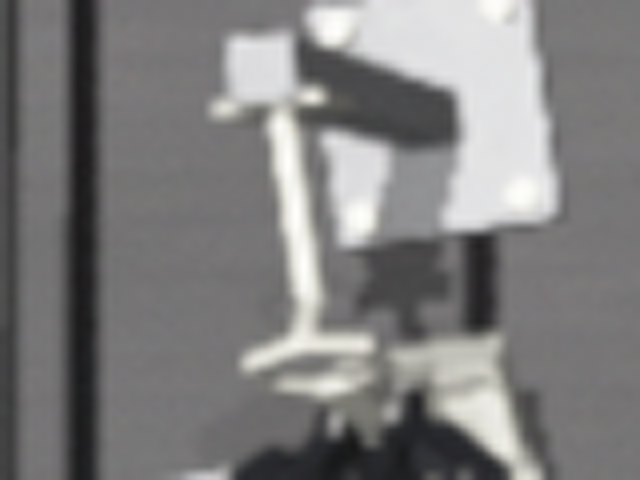

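Call:
{"op": "send_rows", "data": {
  "rows": "0.008 0.0011 0 0 0 0; 0.008 0.0011 0 0 0 0; 0.008 0.0011 0 0 0 0; 0.008 0.0012 0 0 0 0; 0 0 0 0 0 0; 0 0 0 0 0 0"
}}

```text
clock: 50.15
tcp_pos: [0.4777, 0.364, 0.1947]
orientation: [-1.495, -0.499, -0.28]
contact_force: [-0.2, 0.4, -2.0]
grip_width: 0.0136
```

```bash
python3 - <<'E'
from k import *
o,M=st();d=snap('side','s31.png');crop(d,290,200,430,305,5.5,'s31.png')
for a in [(-.065,.285,-.5),(-.065,.26,-.5)]: print(a,heye(*a))
E
```

```text
t 50.15 tcp [0.4777 0.364  0.1947] y [ 0.4749  0.0699 -0.8772] z [-0.1432  0.9897  0.0014] F [-0.2  0.4 -2. ] M [-0.1   0.71  0.04] w 0.0136
q [-0.2468  0.3458 -0.8203  2.0668  1.0171  0.7487 -0.0285]
(-0.065, 0.285, -0.5) (array([-0.0014, -0.0001, -0.    ]), array([-0.0013,  0.0006, -0.0021]))
(-0.065, 0.26, -0.5) (array([-0.0014, -0.0001, -0.025 ]), array([-0.0013,  0.0006, -0.0021]))
```

View pics/s31.png

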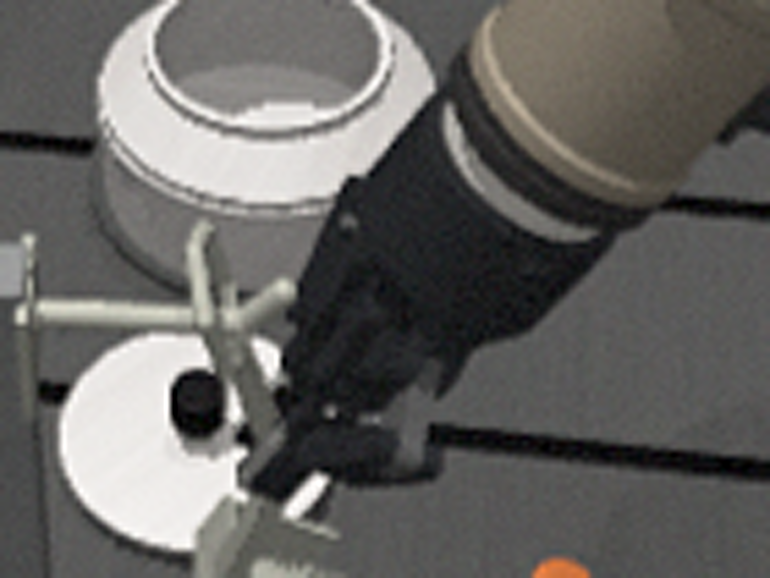

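```bash
python3 - <<'E'
from k import *
for a in [(-.066,.285,-.66),(-.066,.262,-.66)]: print(a,heye(*a))
E
```

```text
(-0.066, 0.285, -0.66) (array([ 0.012 ,  0.0018, -0.0013]), array([ 0.0215, -0.1578, -0.0022]))
(-0.066, 0.262, -0.66) (array([ 0.012 ,  0.0018, -0.0243]), array([ 0.0215, -0.1578, -0.0022]))
```

Call:
{"op": "send_rows", "data": {
  "rows": "0.003 0.0005 0 0.0054 -0.04 0; 0.003 0.0005 0 0.0054 -0.04 0; 0.003 0.0004 0 0.0054 -0.04 0; 0.003 0.0004 -0.001 0.0053 -0.038 0; 0 0 -0.008 0 0 0; 0 0 -0.008 0 0 0; 0 0 -0.004 0 0 0; 0 0 0 0 0 0; 0 0 0 0 0 0"
}}

```text
clock: 51.1
tcp_pos: [0.4898, 0.3659, 0.1738]
orientation: [-1.459, -0.62, -0.405]
contact_force: [0.4, -0.1, -2.8]
grip_width: 0.0138
```

Call:
{"op": "send_rows", "data": {
  "rows": "0 0 -0.002 0 0 0; 0 0 0 0 0 0; 0 0 0 0 0 0"
}}

```text
clock: 51.4
tcp_pos: [0.4897, 0.3658, 0.172]
orientation: [-1.459, -0.621, -0.405]
contact_force: [0.2, -0.7, -3.0]
grip_width: 0.0135
```

Call:
{"op": "send_rows", "data": {
  "rows": "0 0 -0.002 0 0 0; 0 0 0 0 0 0; 0 0 0 0 0 0"
}}

```text
clock: 51.7
tcp_pos: [0.4897, 0.3664, 0.1703]
orientation: [-1.458, -0.622, -0.405]
contact_force: [-0.5, 0.7, 0.8]
grip_width: 0.0134
```

```bash
python3 - <<'E'
from k import *
o,M=st();d=snap('side','s32.png');crop(d,290,200,430,305,5.5,'s32.png')
for a in [(-.066,.26,-.66)]: print(a,heye(*a))
E
```

```text
t 51.7 tcp [0.4897 0.3664 0.1703] y [ 0.6076  0.0889 -0.7892] z [-0.1443  0.9895  0.0004] F [-0.5  0.7  0.8] M [0.01 0.66 0.2 ] w 0.0134
q [-0.3717  0.3828 -0.7334  2.1635  1.393   0.7506 -0.4217]
(-0.066, 0.26, -0.66) (array([-0.0003, -0.0006, -0.0019]), array([-0.0005,  0.0012, -0.0028]))
```

View pics/s32.png

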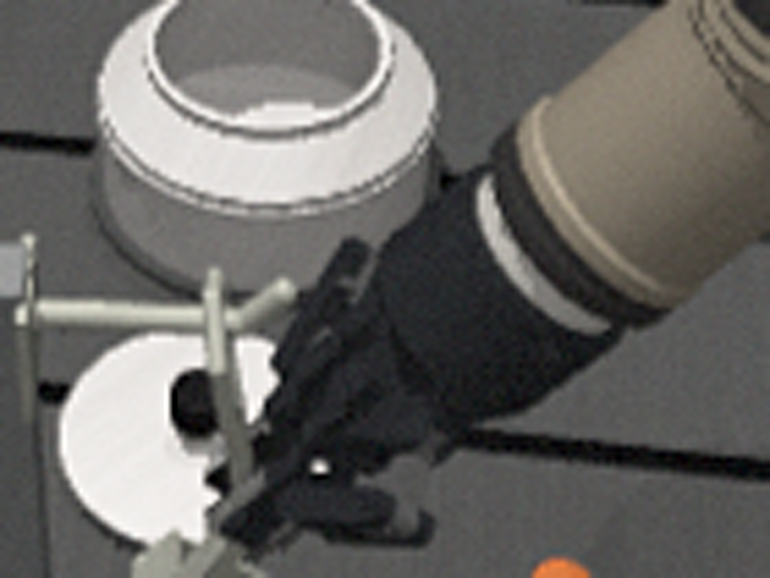

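Call:
{"op": "send_rows", "data": {
  "rows": "0 0 -0.001 0 0 0; 0 0 0 0 0 0; 0 0 0 0 0 0"
}}

```text
clock: 52.05
tcp_pos: [0.49, 0.3667, 0.1698]
orientation: [-1.457, -0.622, -0.405]
contact_force: [-0.9, 1.6, 4.5]
grip_width: 0.0133
```

Call:
{"op": "send_rows", "data": {
  "rows": "0 0 0 0 0 0; 0 0 0 0 0 0; 0 0 0 0 0 0; 0 0 0 0 0 0; 0 0 0 0 0 0; 0 0 0 0 0 0; 0 0 0 0 0 0; 0 0 0 0 0 0",
  "grip": 0.06
}}

```text
clock: 52.85
tcp_pos: [0.4896, 0.3658, 0.1689]
orientation: [-1.459, -0.621, -0.405]
contact_force: [-0.2, -0.2, -1.0]
grip_width: 0.0599
```

```bash
python3 - <<'E'
from k import *
o,M=st();d=snap('side','s33.png');crop(d,290,200,430,305,5.5,'s33.png')
d=snap('wrist','w33.png')
E
```

```text
t 52.85 tcp [0.4896 0.3658 0.1689] y [ 0.6073  0.088  -0.7896] z [-0.1436  0.9896 -0.0002] F [-0.2 -0.2 -1. ] M [-0.07  0.61 -0.01] w 0.0599
q [-0.3724  0.3849 -0.7324  2.1648  1.396   0.7509 -0.4252]
```

View pics/s33.png

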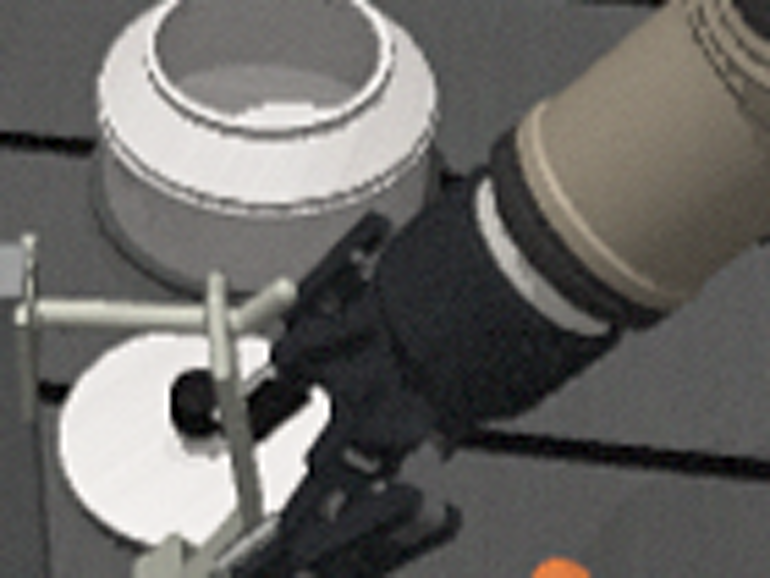

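View pics/w33.png

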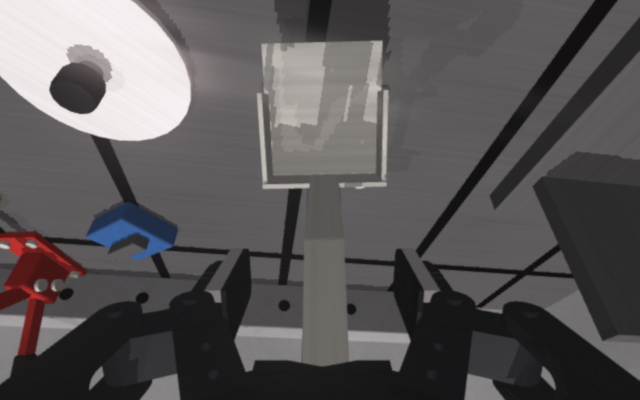

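Call:
{"op": "send_rows", "data": {
  "rows": "-0.006 -0.0009 0.008 0 0 0; -0.012 -0.0018 0.0158 0 0 0; -0.0152 -0.0022 0.0197 0 0 0; -0.0152 -0.0022 0.0197 0 0 0; -0.0152 -0.0022 0.0197 0 0 0; -0.0152 -0.0022 0.0197 0 0 0; -0.0152 -0.0022 0.0197 0 0 0; 0 -0.02 0.03 -0.02 0.1 0; 0 -0.03 0.02 -0.02 0.12 0; 0 -0.04 0 -0.02 0.12 0; 0 -0.04 0 -0.02 0.12 0; 0 -0.02 0 -0.015 0.12 0; 0 0 0 0 0.08 0; 0 0 0 0 0 0; 0 0 0 0 0 0"
}}

```text
clock: 54.45
tcp_pos: [0.3981, 0.2256, 0.3201]
orientation: [-1.579, -0.199, 0.027]
contact_force: [0.6, 0.5, -0.7]
grip_width: 0.06
```

```bash
python3 - <<'E'
from k import *
o,M=st();d=snap('side','s34.png')
t=snap('top','t34.png')
import pickle;pickle.dump((d,t),open('st34.pkl','wb'))
E
```

```text
t 54.45 tcp [0.3981 0.2256 0.3201] y [ 0.1094 -0.0054 -0.994 ] z [-0.1419  0.9897 -0.021 ] F [ 0.6  0.5 -0.7] M [0.01 0.16 0.06] w 0.06
q [-0.0791  0.0133 -0.6204  1.9586  0.0928  1.0933  0.9757]
```

View pics/s34.png

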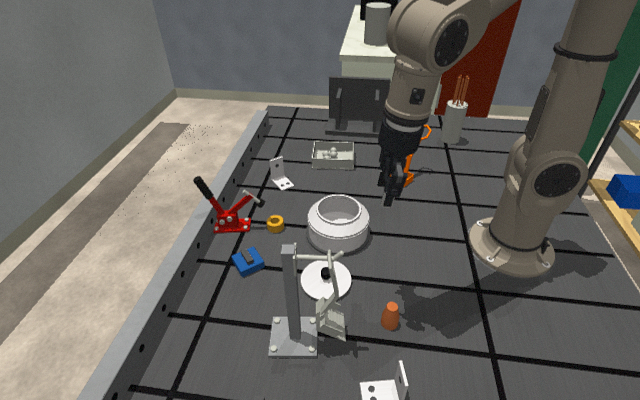

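View pics/t34.png

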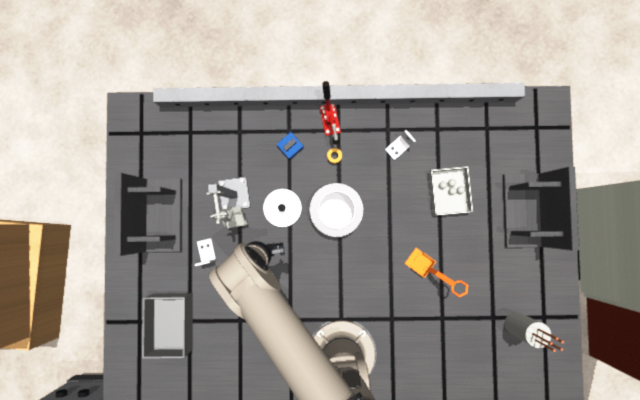

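Call:
{"op": "send_rows", "data": {
  "rows": "0.01 -0.02 0 0.02 0.06 0; 0.02 -0.025 0 0 0.05 0; 0.025 -0.03 0 0 0 0; 0.025 -0.03 0 0 0 0; 0.025 -0.03 -0.01 0 0 0; 0.025 -0.03 -0.01 0 0 0; 0.025 -0.03 -0.01 0 0 0; 0.022 -0.02 0 0 0 0; 0 0 0 0 0 0; 0 0 0 0 0 0"
}}

```text
clock: 55.55
tcp_pos: [0.5752, 0.011, 0.2901]
orientation: [-1.553, -0.111, 0.112]
contact_force: [-1.3, 1.9, -0.3]
grip_width: 0.0599
```

```bash
python3 - <<'E'
from k import *
o,M=st();d=snap('wrist','w35.png');print(d['position'])
k=(d['pixels'].max(2)<70).astype(np.uint8)
n,l,s,c=cv2.connectedComponentsWithStats(k[:250,380:640])
for i in range(1,n):
  if s[i,4]>150:print(s[i],c[i]+[380,0],onz(d,*(c[i]+[380,0]),.046))
E
```

```text
t 55.55 tcp [0.5752 0.011  0.2901] y [-0.0018  0.0145 -0.9999] z [-0.1416  0.9898  0.0146] F [-1.3  1.9 -0.3] M [ 0.02 -0.01 -0.03] w 0.0599
q [ 0.1902  0.2904 -0.3829  1.7069  0.1008  1.1654  1.495 ]
[ 0.5091 -0.0006  0.4324]
[  0   0  33  49 950] [398.4242  16.4253] [0.4158 0.0679 0.046 ]
[  94    0   31   79 1042] [488.382   38.1036] [0.4221 0.1609 0.046 ]
[ 182   49   78  192 2785] [614.8819 128.5935] [0.4893 0.3192 0.046 ]
[105 129  30  25 585] [499.665  141.0291] [0.5195 0.1998 0.046 ]
[ 52 184  26  66 742] [444.4838 217.5916] [0.612  0.1606 0.046 ]
[227 190  33  29 737] [624.6133 202.2917] [0.5663 0.3595 0.046 ]
```

View pics/w35.png

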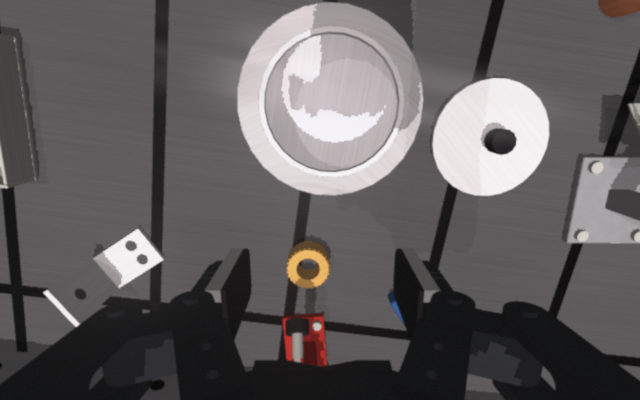

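```bash
python3 - <<'E'
from k import *
t=r.grab_frame('top')
g=t['pixels'].max(2);k=(g[190:226,262:304]<120).astype(np.uint8)
n,l,s,c=cv2.connectedComponentsWithStats(k)
for i in range(1,n): print(s[i],c[i]+[262,190],onz(t,*(c[i]+[262,190]),.042))
m=(g>170).astype(np.uint8);n,l,s,c=cv2.connectedComponentsWithStats(m);i=l[200,275];print(s[i],c[i],onz(t,*c[i],.014))
crop(t,240,160,400,260,5,'t36.png')
# same method on initial lid
E
```

```text
[ 29   0  13  36 162] [300.1173 208.1667] [0.516  0.1373 0.042 ]
[ 0 11  1  1  1] [262. 201.] [0.543  0.2711 0.042 ]
[17 15  6  6 32] [281.5 207.5] [0.5192 0.2027 0.042 ]
[ 0 27  3  4  7] [263.1429 218.4286] [0.4817 0.2674 0.042 ]
[ 0 31  1  1  1] [262. 221.] [0.4728 0.2715 0.042 ]
[ 0 32 10  4 21] [266.2381 223.4286] [0.464  0.2567 0.042 ]
[ 263  188   39   39 1148] [281.8641 207.3824] [0.5207 0.2043 0.014 ]
```

View pics/t36.png

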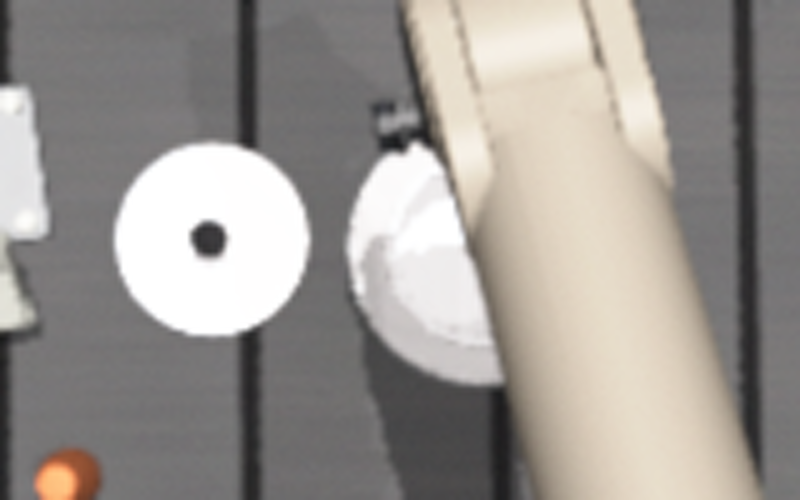

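Call:
{"op": "send_rows", "data": {
  "rows": "-0.01 0.03 0 -0.0145 0.0018 0; -0.01 0.035 0 0 0 0; -0.01 0.035 0 0 0 0; -0.01 0.035 0 0 0 0; -0.01 0.035 0 0 0 0; -0.005 0.0235 0 0 0 0; 0 0 0 0 0 0; 0 0 -0.03 0 0 0; 0 0 -0.04 0 0 0; 0 0 -0.04 0 0 0; 0 0 -0.03 0 0 0; 0 0 0 0 0 0; 0 0 0 0 0 0",
  "grip": 0.07
}}

```text
clock: 56.95
tcp_pos: [0.5206, 0.2036, 0.151]
orientation: [-1.568, -0.109, 0.114]
contact_force: [-0.2, 0.3, 0.5]
grip_width: 0.0702
```

```bash
python3 - <<'E'
from k import *
o,M=st();d=snap('wrist','w37.png')
E
```

```text
t 56.95 tcp [0.5206 0.2036 0.151 ] y [-0.0034 -0.0004 -1.    ] z [-0.1412  0.99    0.    ] F [-0.2  0.3  0.5] M [-0.04 -0.01  0.05] w 0.0702
q [-0.1217  0.4203 -0.4561  1.8852  0.2313  0.8912  1.0223]
```

View pics/w37.png

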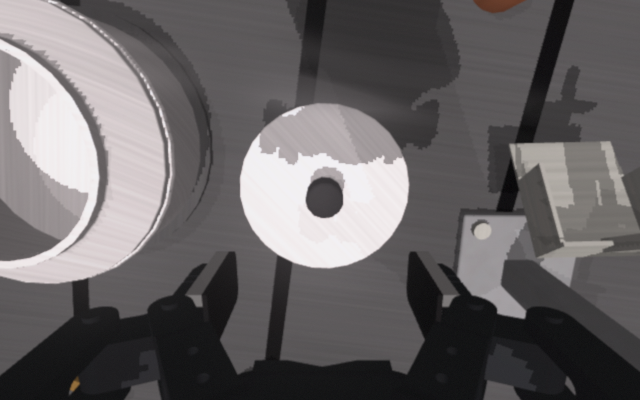

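Call:
{"op": "send_rows", "data": {
  "rows": "0 0 -0.03 0 0 0; 0 0 -0.04 0 0 0; 0 0 -0.04 0 0 0; 0 0 -0.019 0 0 0; 0 0 -0.001 0 0 0; 0 0 0 0 0 0"
}}

```text
clock: 57.6
tcp_pos: [0.5221, 0.2042, 0.022]
orientation: [-1.567, -0.11, 0.112]
contact_force: [0.3, 0.4, 1.1]
grip_width: 0.0701
```

Call:
{"op": "send_rows", "data": {
  "rows": "0 0 0 0 0 0; 0 0 0 0 0 0; 0 0 0 0 0 0; 0 0 0 0 0 0; 0 0 0 0 0 0; 0 0 0 0 0 0; 0 0 0 0 0 0",
  "grip": 0,
  "grip_force": 50
}}

```text
clock: 58.3
tcp_pos: [0.5217, 0.204, 0.0218]
orientation: [-1.567, -0.11, 0.112]
contact_force: [-1.8, -1.4, 8.4]
grip_width: 0.0264
```

Call:
{"op": "send_rows", "data": {
  "rows": "0 0 0.01 0 0 0; 0 0 0.03 0 0 0; 0 0 0.04 0 0 0; 0 0 0.04 0 0 0; 0 0 0.01 0 0 0; -0.002 -0.04 0 0 0 0; -0.002 -0.04 0 0 0 0; -0.002 -0.04 0 0 0 0; -0.002 -0.04 0 0 0 0; -0.0027 -0.032 0 0 0 0; 0 0 0 0 0 0; 0 0 0 0 0 0"
}}

```text
clock: 59.5
tcp_pos: [0.5093, 0.0106, 0.1497]
orientation: [-1.568, -0.105, 0.113]
contact_force: [-0.8, 0.9, -3.0]
grip_width: 0.0261
```

```bash
python3 - <<'E'
from k import *
o,M=st();d=snap('wrist','w38.png');d=snap('side','s38.png');crop(d,280,130,400,220,6,'s38.png')
E
```

```text
t 59.5 tcp [0.5093 0.0106 0.1497] y [-0.0048 -0.0005 -1.    ] z [-0.1386  0.9904  0.0001] F [-0.8  0.9 -3. ] M [ 0.04 -0.03  0.03] w 0.0261
q [ 0.2089  0.3419 -0.4217  1.9995  0.1846  0.8415  1.3944]
```

View pics/w38.png

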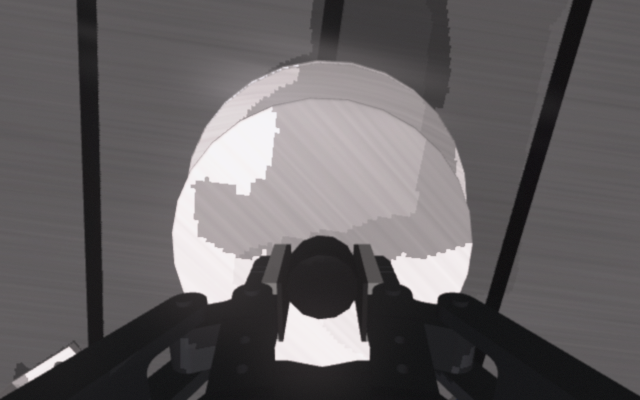

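View pics/s38.png

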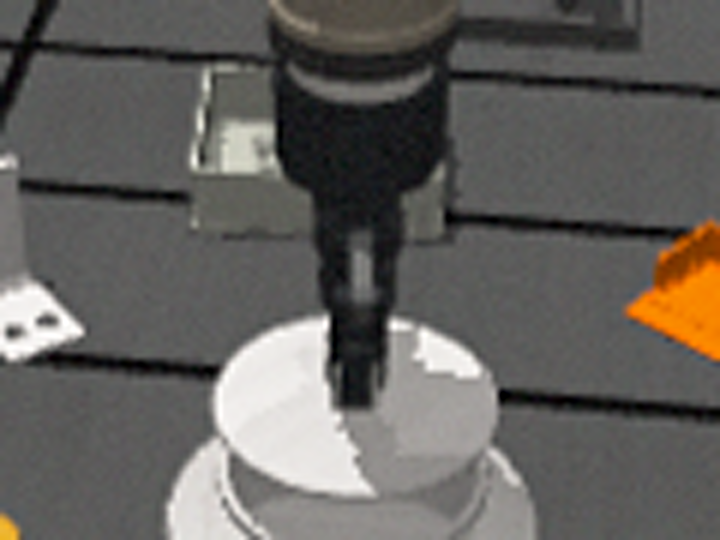

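Lid level above the mouth and concentric. Correct by 1.5 mm and lower.

Call:
{"op": "send_rows", "data": {
  "rows": "0.0015 0.0013 0 0 0 0; 0 0 -0.015 0 0 0; 0 0 -0.01 0 0 0; 0 0 -0.005 0 0 0; 0 0 -0.003 0 0 0; 0 0 0 0 0 0; 0 0 0 0 0 0"
}}

```text
clock: 60.3
tcp_pos: [0.5118, 0.0128, 0.1175]
orientation: [-1.568, -0.108, 0.113]
contact_force: [0.9, -0.4, -1.8]
grip_width: 0.0262
```

Call:
{"op": "send_rows", "data": {
  "rows": "0 0 -0.002 0 0 0; 0 0 -0.001 0 0 0; 0 0 0 0 0 0; 0 0 0 0 0 0"
}}

```text
clock: 60.7
tcp_pos: [0.5115, 0.0127, 0.1143]
orientation: [-1.568, -0.108, 0.114]
contact_force: [-0.2, -0.5, -2.7]
grip_width: 0.0264
```

Call:
{"op": "send_rows", "data": {
  "rows": "0 0 -0.001 0 0 0; 0 0 0 0 0 0; 0 0 0 0 0 0"
}}

```text
clock: 61.0
tcp_pos: [0.5116, 0.0127, 0.1138]
orientation: [-1.568, -0.108, 0.113]
contact_force: [-2.7, -1.2, 6.3]
grip_width: 0.0265
```

Call:
{"op": "send_rows", "data": {
  "rows": "0 0 -0.001 0 0 0; 0 0 0 0 0 0; 0 0 0 0 0 0"
}}

```text
clock: 61.3
tcp_pos: [0.5117, 0.0127, 0.1137]
orientation: [-1.569, -0.108, 0.113]
contact_force: [-6.6, -2.4, 15.7]
grip_width: 0.0266
```

Seated (force at the expected height). Release and back off.

Call:
{"op": "send_rows", "data": {
  "rows": "0 0 0.001 0 0 0; 0 0 0 0 0 0; 0 0 0 0 0 0; 0 0 0 0 0 0; 0 0 0 0 0 0; 0 0 0 0 0 0",
  "grip": 0.07
}}

```text
clock: 61.9
tcp_pos: [0.5114, 0.0127, 0.1131]
orientation: [-1.568, -0.108, 0.114]
contact_force: [0.4, 1.1, 0.1]
grip_width: 0.0703
```

Call:
{"op": "send_rows", "data": {
  "rows": "0 0 0.02 0 0 0; 0 0 0.04 0 0 0; 0 0 0.05 0 0 0; 0 0 0.05 0 0 0; 0 0 0.03 0 0 0; -0.04 -0.04 0 0 0 0; -0.04 -0.05 0 0 0 0; -0.02 -0.05 0 0 0 0; 0 -0.05 0 0 0 0; 0 -0.05 0 0 0 0; 0 0 0 0 0 0; 0 0 0 0 0 0; 0 0 0 0 0 0; 0 0 0 0 0 0"
}}

```text
clock: 63.3
tcp_pos: [0.4267, -0.2065, 0.3032]
orientation: [-1.568, -0.11, 0.116]
contact_force: [0.6, 0.4, 0.7]
grip_width: 0.0696
```

```bash
python3 - <<'E'
from k import *
st();d=snap('side','s40.png');crop(d,240,130,400,350,3.5 if 0 else 2.7,'s40c.png')
t=snap('top','t40.png');crop(t,190,130,500,290,2.55,'t40c.png')
g=t['pixels'].max(2)
k=(g[190:230,318:355]<120).astype(np.uint8);n,l,s,c=cv2.connectedComponentsWithStats(k)
for i in range(1,n): 
  if s[i,4]>10: print(s[i],c[i]+[318,190],onz(t,*(c[i]+[318,190]),.134))
# lid speed / scoop motion check
b=r.grab_frame('side')['pixels'].astype(int);print('scoop change',np.abs(b-d['pixels'].astype(int))[230:350,290:360].max())
E
```

```text
t 63.3 tcp [ 0.4267 -0.2065  0.3032] y [-0.0036 -0.0002 -1.    ] z [-0.1434  0.9897  0.0003] F [0.6 0.4 0.7] M [-0.   -0.04  0.01] w 0.0696
q [ 0.5503  0.0904 -0.2473  1.9105  0.0256  1.147   2.0081]
[16 16  6  7 36] [336.5    208.8333] [0.509  0.0119 0.134 ]
scoop change 22
```

View pics/s40c.png

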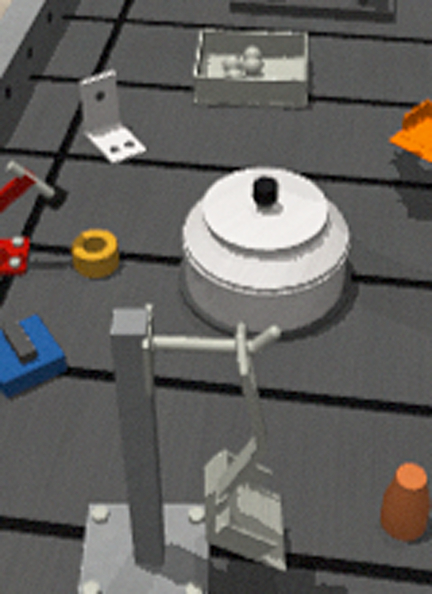

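View pics/t40c.png

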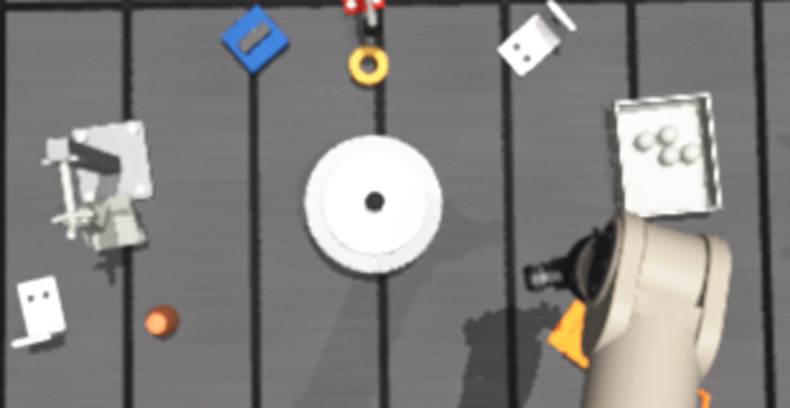

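Call:
{"op": "send_rows", "data": {
  "rows": "0 0 0 0 0 0; 0 0 0 0 0 0; 0 0 0 0 0 0; 0 0 0 0 0 0; 0 0 0 0 0 0; 0 0 0 0 0 0; 0 0 0 0 0 0; 0 0 0 0 0 0; 0 0 0 0 0 0; 0 0 0 0 0 0"
}}

```text
clock: 64.45
tcp_pos: [0.4263, -0.2081, 0.3032]
orientation: [-1.568, -0.108, 0.114]
contact_force: [-0.4, 0.0, 0.1]
grip_width: 0.0702
```

```bash
python3 - <<'E'
from k import *
a=[cv2.GaussianBlur(r.grab_frame('side')['pixels'],(3,3),0).astype(int) for _ in range(5)]
for b in a[1:]:
    dd=np.abs(b-a[0]); print('scoop',dd[230:350,290:360].mean().round(2),dd[230:350,290:360].max(),'static',dd[250:350,100:240].mean().round(2),dd[250:350,100:240].max())
r.hand_in(); print('handed in',r.get_obs()['clock'])
E
```

```text
scoop 0.92 9 static 0.93 8
scoop 0.9 8 static 0.92 9
scoop 0.89 7 static 0.94 10
scoop 0.9 7 static 0.93 10
the job is handed in; nothing more can be done
the job is handed in; nothing more can be done
```

I handed the job in at about 65 s of the 210 s allowed; no verdict was reported.

**What I did**
- I laid the lid on the table between the canister and the hook.
- I scooped the four balls out of the canister in two trips of two and emptied them into the tray.
- I set the scoop down, gripped it lower on the handle so the gripper would clear the prong, and hung it by its eye on the hook.
- I put the lid back on the canister.

**What the last checks showed**
- **Balls:** all four are inside the tray. The tray was knocked a few centimetres aside during the run, and the balls stayed in it. The canister looked empty from above before I put the lid back.
- **Scoop:** it hangs on the prong, and successive side pictures of it differed by no more than camera noise.
- **Lid:** the knob is within about 1 mm of the canister's measured centre, the lid looks level in the pictures, and the seating force came at the expected height.
- **Bystanders:** the brackets, magnet, nozzle and collar are where they were, judged by eye from the pictures.
- **Robot:** the arm is clear of everything.

No check failed. The one disagreement was that the wrist and top cameras placed the scoop about 3–4 mm apart early on, and the grip was unaffected.

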